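Chock the row of texture rollers

TASK

Take the texture roller off the rack: lift it up over the rack's front rail, draw it out forward, carry it over and lay it on the drying board beside the other two, parallel with them and roughly centred, without dropping it. Let go of it, then put the orange chock behind it, thin edge first, so that all three rollers and the chock end up snug in one row against the board's wooden stop strip, all flat on the board. Leave the jar, the bowl and the pine cone where they are.

Things in the scene. Friction and masses are not known exactly. Their poses are not given: they have to be found in the camera images.
- board: Fixed in place. Cream plaster-dusted drying board, 200 (x) by 300 (y) by 20 mm thick, flat on the table, on the left or the right. Origin under its middle, on the table; z up. A pale wooden stop strip, 22 mm thick (y), 190 mm long (x), 35 mm high above the board, stands along its -y end, its face at y = -120 mm. The row lies against that face and grows to +y; the board ends at y = +150 mm.
- stop_foot (a point): Middle of the foot of the stop strip's face, where it meets the board's top surface (board frame 0, -120, +20 mm). Same axes as the board: y points from the strip along the row, x along the strip. In the snug row the roller axes lie 22, 66 and 110 mm from here along y, and the chock's thin edge about 123 mm.
- rack: Fixed in place. Low wooden rack on the side where the board is not. Origin on the table under the middle of its front rail's outer face; x points into the rack, z up. Shelf surface 70 mm above the table, 230 mm wide inside (y -115 to +115), 170 mm deep. Rails and side panels 22 mm high surround the shelf; posts at both sides carry a top board. The front above the rail is open.
- rack_rail (a point): Middle of the top of the front retaining rail, 92 mm above the table (22 mm above the shelf). The rail is 12 mm thick (rack x 0 to 12 mm). Axes as the rack.
- rack_top (a point): Middle of the lower front edge of the rack's top board, 252 mm above the table, 58 mm behind the rail's outer face. The board covers rack x = 58 to 170 mm; it is 14 mm thick, with small pots on it up to 311 mm above the table. It bars a gripper straight above the roller: reach in from the front with the tool leaning about 30 degrees from vertical. Axes as the rack.
- roller_a: Texture roller: solid mid-brown wooden cylinder with dark bands, 44 mm across, 110 mm long, about 0.16 kg. Origin at the middle of the axis, x along the axis; it turns about x as it rolls. Lies on the board next to the stop strip with a gap of a few mm, parallel with the strip.
- roller_b: Second, equal mid-brown roller (44 mm across, 110 mm long; origin at its middle, x along the axis), on the board beyond roller_a, up to about 16 mm apart from it.
- roller_c: Third roller, pale wood with dark bands, same size (44 mm across, 110 mm long, about 0.16 kg; origin at its middle, x along the axis). Lies on the rack's shelf, its axis pointing straight in from the front rail (within 2 degrees of the rack's x), its near end about 10 to 18 mm behind the rail. At least 45 mm free on both sides of its near half.
- chock: Loose orange wedge chock, about 0.2 kg, on the table in front of the rack. Origin in the middle of its thin edge, on its underside; y from the thin edge to the heel, z up. 50 mm wide (x), 60 long (y), 32 high; its sloping face rises at 60 degrees from the thin edge to the flat top. Snug against a lying roller, its thin edge is 13 mm from the roller's axis, measured along the board.
- chock_tip (a point): Middle of the chock's thin edge on its underside (the chock's origin).
- chock_heel (a point): Middle of the chock's rear lower edge, 60 mm from the thin edge along the chock's y.
- chock_fin (a point): Middle of the grip fin on the chock's top: 45 mm from the thin edge along y, 47 mm above the underside. The fin is 50 mm wide (x), 14 mm thick (y 38 to 52), from 32 to 62 mm above the underside.
- jar: Bystander: small pigment jar with a red lid, 42 mm across, 62 mm tall, on the rack's shelf in the rear corner on its +y side. Origin under its middle.
- bowl: Bystander: terracotta bowl, 84 mm across, 45 mm tall, on the table near the middle, in front. Origin under its middle.
- pine_cone: Bystander: brown pine cone standing upright, 48 mm across, 56 mm tall, on the table near the middle, towards the back. Origin under its middle.
There are look-alikes about, which are no part of the job. What is shaped like the roller_c but blue is not meant. Leave any green look-alike of the chock alone.

How it is judged:
By the outcome, as a careful person would: the job done as asked, in the order asked, and still so for the second after the job is handed in, with the robot touching nothing.
It also fails if it takes over 67 s, if anything falls off the work surface, if the arm or the gripper's body presses on something with over 40 N, if the wrist force passes 120 N, or if a joint passes its speed limit or range.

ROBOT

A 7-joint arm with a two-finger parallel gripper is mounted at the origin on the work surface. World frame = base frame: x ahead of the robot, y to its left, z up, the work surface at z = 0. Lengths are in m, angles in rad, forces in N, time in s.
With the tool pointing down it reaches from about 0.425 to 0.875 m from the base axis. Payload 4.7 kg.
Tool frame: the origin (TCP) lies at the very end of the fingers, on their centre line; the grasp point (between the pads) lies 19 mm behind it (grip_point_offset is the distance from the TCP to the grasp point, in m); x points along the fingers, z is the direction in which the jaws open and shut, and the axes are right-handed (so a half turn about x gives the same grasp; the last joint's range is limited). The gripper opens to 87 mm and grips with 3 to 60 N. Pads are 19 mm wide; open, the fingers measure 117 mm over their backs; the gripper's body (75 mm by 190 mm) begins 51 mm behind the grasp point.
Start: joints at [1.281, 0.321, -0.07, 1.45, 0.023, 1.371, -0.057], TCP at [0.194, -0.62, 0.223] pointing down, gripper open.
Joint ranges: [-2.86, 2.86], [-0.3, 2.09], [-1.38, 1.24], [0.06, 2.45], [-1.56, 4.7], [0.09, 2.05], [-2.69, 2.69]. Speed limits (rad/s): [2.57, 2.57, 3.14, 3.14, 3.14, 3.14, 3.14].

INTERFACE

Orientations are given as a rotation vector (axis times angle).
In Python, from bench import get_state, get_image, calibration, close_job, grip_point_offset gives the robot as it stands.
- The arm moves only by the tool play_rows, never from a script. Its argument "targets" is a list of rows, each an object with "claw": the closure, from 0 (fully open) to 1 (shut); "linear": the shift along the tool's x, y, z as a fraction of full scale, a list of three; "rotation": the turn, a rotation vector about the tool's x, y, z as a fraction of full scale, a list of three. In form: [{"claw": claw, "linear": [x, y, z], "rotation": [wx, wy, wz]}, ...]. A call has 1 to 10 rows; each row shifts and turns the pose as measured when the row begins, along the tool's axes as they then stand; what a row does not reach is not made up. Full scale, the value 1, is 2.5 cm for a shift and 90 degrees for a turn. A row lasts 1/12 s, in which the tool goes at most 41.7 mm and 7.16 degrees, less where a joint would pass 70% of its speed; a pose out of reach is approached as far as the arm can. A call with a number of a shift or a turn outside -1 to 1 is refused whole. A call with a gripper value outside its range is refused whole. The fingers move at their own pace and stop on an object; "newtons" is the grip in N (left out, the last holds). Time passes only in rows, so rows that do not move let the fingers close. It gives the time, the measured TCP pose, the force and the opening at its end, in the units of the state.
- get_state(): the state, without advancing time (a new reading comes with each control period).
- get_image(name): name is "scene" or "top" or "wrist"; returns the picture (480x640x3 uint8, blue, green, red); there is no depth.
- calibration(name): a dict with "fx", "fy", "cx", "cy" (pixels), "dist_coeffs" ([k1, k2, p1, p2, k3] as OpenCV has them; the pictures are not rectified), "rvec" (rotation vector, rad) and "tvec" (3), from world to camera coordinates, as OpenCV has them; the wrist camera has in their place "hand_eye" (4x4, takes a point from camera to tool coordinates, whose origin is the TCP and whose axes are the tool frame's). Camera axes: x right, y down, z forward; pixel columns grow to the right and rows downward; lengths in m; the calibration is good to about 2 mm. A picture is of the moment at which its call begins: read the wrist's pose just before it. calibration takes no time and is no camera call.
- close_job(): hands the job in, once; it reports no verdict.
The state is a dict: "time": time; "joint_positions": joint angles; "qd": joint speeds; "joint_torque": joint torques, N m; "position": TCP position; "tool_rot": TCP orientation; "ft_force": force on the tool from outside, world axes, zero at the start; "torque": the same for the moment, N m; "grip_width": opening from 0.0 (shut) to 1.0 (fully open).
Only numpy, scipy, OpenCV 4.12 (cv2) and the standard library are available. Lean on these libraries where they do the work, as an engineer would, in place of code of your own. Each camera call takes 0.05 s, during which the arm holds its last target. There are 200 camera calls.

## Working session

There is one attempt and no reset: what is moved stays moved. The work goes in short steps, Python scripts to look and compute and a tool call to move; the robot and the scene stay as the last step left them, time stands still between calls to the robot, and variables do not carry over. Pictures are saved under pics/ and viewed, about 8 in all and at most 12, crops included, and the job is handed in when it is done.

Besides the shell and the picture viewer there is one more tool, called after "Call:" as name(argument=value, ...), one argument or row to a line, values as JSON. play_rows: Moves the arm, as the interface text tells. Shift numbers are shares of 2.5 cm and turn numbers shares of 90 degrees, none past 1 either way. Its arguments: {"type":"object","properties":{"targets":{"type":"array"},"newtons":{"type":"number"}},"required":["targets"]}

```bash
mkdir -p pics
cat > h.py <<'E'
import numpy as np, cv2
from bench import get_state,get_image,calibration,close_job,grip_point_offset
def R(v): return cv2.Rodrigues(np.array(v,float))[0]
def cam(n,s=None):
    c=calibration(n);K=np.array([[c['fx'],0,c['cx']],[0,c['fy'],c['cy']],[0,0,1.]]);d=np.array(c['dist_coeffs'])
    if n=='wrist':
        s=s or get_state();H=np.array(c['hand_eye']);T=np.eye(4);T[:3,:3]=R(s['tool_rot']);T[:3,3]=s['position']
        W=np.linalg.inv(T@H);return K,d,W[:3,:3],W[:3,3]
    return K,d,R(c['rvec']),np.array(c['tvec'])
def toplane(C,px,z):
    K,d,Rm,t=C
    u=cv2.undistortPoints(np.array(px,float).reshape(-1,1,2),K,d).reshape(-1,2)
    r=np.c_[u,np.ones(len(u))]@Rm; o=-Rm.T@t
    return o+r*((z-o[2])/r[:,2])[:,None]
def proj(C,P):
    K,d,Rm,t=C
    return cv2.projectPoints(np.array(P,float).reshape(-1,1,3),cv2.Rodrigues(Rm)[0],t,K,d)[0].reshape(-1,2)
E
python3 - <<'E'
from h import *
s=get_state();print(s);print(grip_point_offset() if callable(grip_point_offset) else grip_point_offset)
for n in('scene','top','wrist'):
    cv2.imwrite(f'pics/{n}0.png',get_image(n))
for n in('scene','top'):
    K,d,Rm,t=cam(n);print(n,-Rm.T@t,Rm)
print(calibration('wrist'))
E
```

```text
{'time': 0.0, 'joint_positions': array([ 1.28110539,  0.32184266, -0.07008383,  1.45165699,  0.02259369,
        1.37080762, -0.05691825]), 'qd': array([ 1.55363590e-03,  5.78148882e-04, -8.73902999e-05,  1.57005018e-04,
       -6.79257437e-04,  3.00810073e-04, -1.48434611e-04]), 'joint_torque': array([ 2.95776736e-04, -4.91292143e+01, -4.03476460e-01, -3.12529421e+01,
       -6.38942141e-02,  4.39342414e-02,  1.60000941e-04]), 'position': array([ 0.19422979, -0.61972483,  0.22145778]), 'tool_rot': array([ 0.98366732,  1.33938907, -0.98189819]), 'ft_force': array([ 0.24989291, -0.11321896,  0.86581887]), 'torque': array([-0.00482385, -0.02878152, -0.0077863 ]), 'grip_width': 1.0026991662077338}
0.0187
scene [0.69712843 0.55318388 1.14975375] [[-0.97984508  0.19935524 -0.01269292]
 [ 0.1753453   0.82791514 -0.53273873]
 [-0.0956956  -0.52422706 -0.84618458]]
top [ 0.52143204 -0.0464057   1.10534561] [[ 0.01012458 -0.99991833 -0.00779856]
 [-0.99842149 -0.00967794 -0.05532512]
 [ 0.05524512  0.00834639 -0.99843794]]
{'fx': 411.8108922422822, 'fy': 411.8108922422822, 'cx': 316.3642515483945, 'cy': 237.787638412804, 'dist_coeffs': array([-0.00860545,  0.        ,  0.        ,  0.        ,  0.        ]), 'hand_eye': array([[ 7.75262987e-04, -2.41256941e-01,  9.70460967e-01,
        -1.62448758e-01],
       [ 7.89601971e-04, -9.70460808e-01, -2.41257532e-01,
         6.54139341e-02],
       [ 9.99999388e-01,  9.53315926e-04, -5.61865389e-04,
         1.27183479e-03],
       [ 0.00000000e+00,  0.00000000e+00,  0.00000000e+00,
         1.00000000e+00]])}
```

View pics/scene0.png

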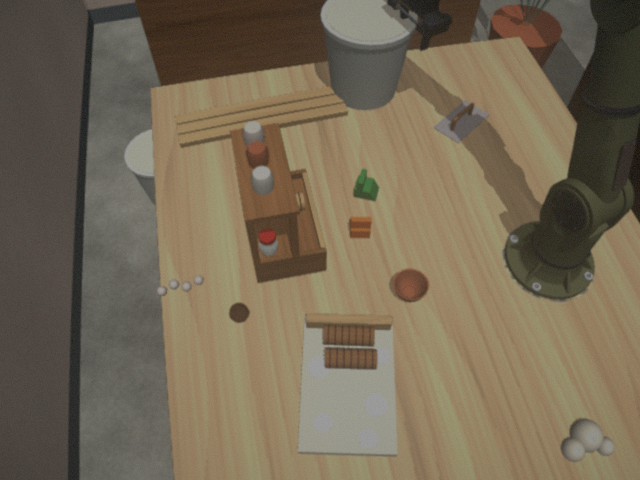

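View pics/top0.png

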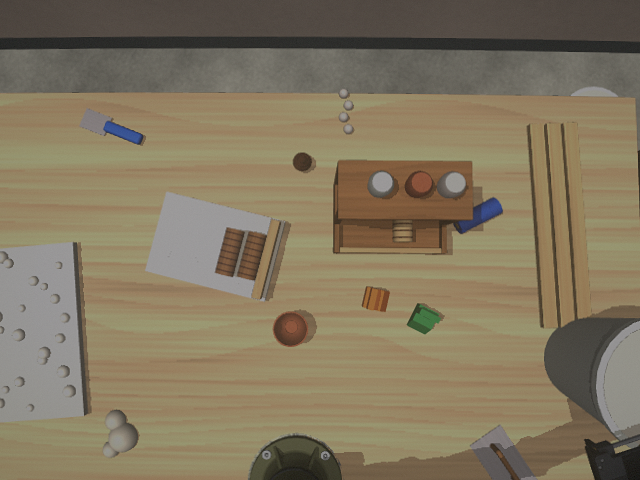

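The top view shows the board at left (about px 150–285, 195–300) and the rack at about 335–472, 160–255. Roller_c's near half is at about (402,231), the orange chock at (376,299), the green one at (424,318) and the bowl at (291,328). I'll enlarge this for precise points.

Run:
```python
from h import *
im=cv2.imread('pics/top0.png')
a=cv2.resize(im[215:335,325:455],None,fx=4.4,fy=4.4,interpolation=cv2.INTER_CUBIC)
b=cv2.resize(im[185:305,140:300],None,fx=4.4,fy=4.4,interpolation=cv2.INTER_CUBIC)
b=cv2.resize(im[185:305,140:300],(224*1,168))
cv2.imwrite('pics/crop1.png',np.hstack([a,np.zeros((a.shape[0],4,3),np.uint8),np.vstack([b,np.zeros((a.shape[0]-168,224,3),np.uint8)])]))
C=cam('top')
hsv=cv2.cvtColor(im,cv2.COLOR_BGR2HSV)
def rect(m,name,z,roi):
    mm=np.zeros_like(m);x0,y0,x1,y1=roi;mm[y0:y1,x0:x1]=m[y0:y1,x0:x1]
    cs=sorted(cv2.findContours(mm,cv2.RETR_EXTERNAL,cv2.CHAIN_APPROX_NONE)[0],key=cv2.contourArea)[-3:]
    for c in cs:
        if cv2.contourArea(c)<40: continue
        r=cv2.minAreaRect(c);bx=cv2.boxPoints(r);print(name,cv2.contourArea(c),r,'\n',toplane(C,bx,z).round(4)[:,:2].tolist(),toplane(C,[r[0]],z).round(4)[0])
board=cv2.inRange(hsv,(0,0,90),(180,50,255))
rect(board,'board',.02,(140,185,300,305))
rl=cv2.inRange(hsv,(0,60,20),(25,255,150))
rect(rl,'rollers',.045,(205,215,270,290))
orr=cv2.inRange(hsv,(3,170,90),(14,255,255))
rect(orr,'chock',.03,(350,275,400,320))
for p in [(376,299),(240,250),(402,231),(180,250),(402,252),(272,260)]: print(p,im[p[1],p[0]],hsv[p[1],p[0]])
```

```text
board 233.0 ((272.3453063964844, 260.4608459472656), (5.018876075744629, 83.18574523925781), 14.206765174865723) 
 [[0.4353, 0.0906], [0.6299, 0.0443], [0.627, 0.0325], [0.4325, 0.0789]] [0.5307 0.0616 0.02  ]
board 7953.5 ((211.26126098632812, 244.86651611328125), (117.08456420898438, 83.06044006347656), 14.281094551086426) 
 [[0.5027, 0.3717], [0.6993, 0.3274], [0.6309, 0.0489], [0.4367, 0.0953]] [0.5668 0.2101 0.02  ]
rollers 787.0 ((229.54014587402344, 251.7474365234375), (18.018125534057617, 47.38664627075195), 14.743562698364258) 
 [[0.5011, 0.1944], [0.6096, 0.1682], [0.5991, 0.1266], [0.4908, 0.1531]] [0.55   0.1606 0.045 ]
rollers 899.5 ((254.0020751953125, 251.36724853515625), (21.708078384399414, 56.75019836425781), 14.931416511535645) 
 [[0.4932, 0.1437], [0.6229, 0.1115], [0.6101, 0.0617], [0.4806, 0.0941]] [0.5515 0.1028 0.045 ]
(376, 299) [ 49  82 135] [ 12 162 135]
(240, 250) [102 113 119] [ 19  36 119]
(402, 231) [ 82 117 139] [ 18 105 139]
(180, 250) [153 153 155] [  0   3 155]
(402, 252) [ 85 120 147] [ 17 108 147]
(272, 260) [106 117 123] [ 19  35 123]
```

View pics/crop1.png

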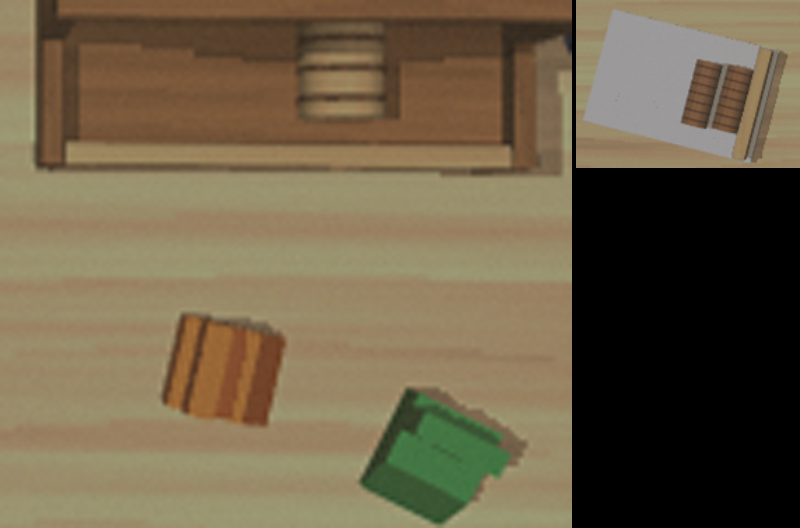

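Crop: the front rail's outer edge runs (65,166)–(511,168), and roller_c spans columns 298–386 with its near end at row ~122. The chock's long axis is roughly horizontal, but I can't tell yet which end is thin. Next I'll get rack numbers from these, plus a zoomed scene view of the chock.

Run:
```python
from h import *
C=cam('top')
f=lambda pts,z:print(toplane(C,[(325+(x+.5)/4.4-.5,215+(y+.5)/4.4-.5) for x,y in pts],z).round(4).tolist())
f([(65,166),(511,168),(288,167),(65,143),(511,143)],.092)
f([(298,70),(386,70),(298,115),(386,115)],.092); f([(342,122)],.092)
print('chock');f([(163,404),(183,313),(285,338),(266,425)],.0)
f([(163,404),(183,313),(285,338),(266,425)],.032)
im=cv2.imread('pics/scene0.png')
cv2.imwrite('pics/crop2.png',np.hstack([cv2.resize(im[200:250,335:385],None,fx=8,fy=8,interpolation=cv2.INTER_CUBIC),cv2.resize(im[170:290,235:335],(333,400),interpolation=cv2.INTER_CUBIC)]))
s=get_state();print(R(s['tool_rot']).round(3))
```

```text
[[0.5499, -0.096, 0.092], [0.551, -0.3239, 0.092], [0.5505, -0.2099, 0.092], [0.5616, -0.0959, 0.092], [0.5638, -0.324, 0.092]]
[[0.6002, -0.215, 0.092], [0.6006, -0.2601, 0.092], [0.5771, -0.215, 0.092], [0.5775, -0.26, 0.092]]
[[0.5737, -0.2375, 0.092]]
chock
[[0.4212, -0.1557, 0.0], [0.4715, -0.1666, 0.0], [0.4582, -0.2232, 0.0], [0.4102, -0.2128, 0.0]]
[[0.4241, -0.1526, 0.032], [0.473, -0.1631, 0.032], [0.4601, -0.2181, 0.032], [0.4134, -0.208, 0.032]]
[[-0.001  0.954  0.299]
 [ 0.001  0.299 -0.954]
 [-1.    -0.    -0.001]]
```

View pics/crop2.png

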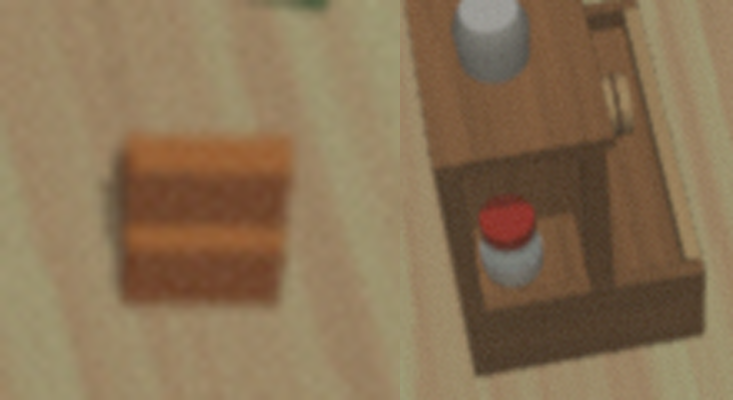

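Scene crop: the lower dark face is the tall heel, then the ledge, then the fin. So the heel points to +y and the thin edge to -y, which is nearly the board's orientation already. Now I'll work out the approach to roller_c.

```bash
cat >> h.py <<'E'
def lean(yaw,a):
    """tool leaning a deg, fingers down+forward along heading yaw (deg); tool y (camera) backwards"""
    c,s=np.cos(np.radians(yaw)),np.sin(np.radians(yaw));A=np.radians(a)
    x=np.array([c*np.sin(A),s*np.sin(A),-np.cos(A)]);z=np.array([-s,c,0]);return np.c_[x,np.cross(z,x),z]
def need(Rt=None,grasp=None,tcp=None,Rn=None):
    s=get_state();Rc=R(s['tool_rot'])
    if Rt is not None:
        w=cv2.Rodrigues(Rc.T@Rt)[0].ravel();print('rot rows@7deg %.1f'%(np.degrees(np.linalg.norm(w))/7),'total/90:',(w/(np.pi/2)).round(3))
    if Rn is None: Rn=Rc
    if grasp is not None: tcp=np.array(grasp)+grip_point_offset*Rn[:,0]
    if tcp is not None:
        d=Rn.T@(np.array(tcp)-s['position']);print('tcp',np.round(tcp,4),'now',s['position'].round(4),'shift units',(d/.025).round(2))
    return s
E
python3 - <<'E'
from h import *
s=need(lean(0,30),tcp=(.45,-.24,.33))
s=need(lean(0,0),tcp=(.45,-.24,.33))
E
```

```text
rot rows@7deg 23.3 total/90: [-1.75  -0.469 -0.073]
tcp [ 0.45 -0.24  0.33] now [ 0.1943 -0.6198  0.2217] shift units [ -4.32  14.31 -11.44]
rot rows@7deg 23.2 total/90: [-1.807e+00 -0.000e+00 -1.000e-03]
tcp [ 0.45 -0.24  0.33] now [ 0.1943 -0.6198  0.2217] shift units [ -4.32  14.31 -11.44]
```

Call:
play_rows(
  targets=[
    {"claw":0,"linear":[-1,0.5,-0.4],"rotation":[0,0,0]},
    {"claw":0,"linear":[-1,0.5,-0.4],"rotation":[0,0,0]},
    {"claw":0,"linear":[-1,0.9,-0.7],"rotation":[0,0,0]},
    {"claw":0,"linear":[-1,0.9,-0.7],"rotation":[0,0,0]},
    {"claw":0,"linear":[0,0.95,-0.76],"rotation":[0,0,0]},
    {"claw":0,"linear":[0,0.95,-0.76],"rotation":[0,0,0]},
    {"claw":0,"linear":[0,0.95,-0.76],"rotation":[0,0,0]},
    {"claw":0,"linear":[0,0.95,-0.76],"rotation":[0,0,0]},
    {"claw":0,"linear":[0,0.95,-0.76],"rotation":[0,0,0]},
    {"claw":0,"linear":[0,0.95,-0.76],"rotation":[0,0,0]},
  ],
)

```text
time: 0.98
position: [0.3454, -0.3916, 0.3212]
tool_rot: [0.998, 1.341, -0.996]
ft_force: [1.6, 0.1, 0.6]
grip_width: 0.999
```

Call:
play_rows(
  targets=[
    {"claw":0,"linear":[0,0.95,-0.76],"rotation":[0,0,0]},
    {"claw":0,"linear":[0,0.95,-0.76],"rotation":[0,0,0]},
    {"claw":0,"linear":[0,0.95,-0.76],"rotation":[0,0,0]},
    {"claw":0,"linear":[0,0.95,-0.76],"rotation":[0,0,0]},
    {"claw":0,"linear":[0,0,0],"rotation":[-0.079,0,0]},
    {"claw":0,"linear":[0,0,0],"rotation":[-0.079,0,0]},
    {"claw":0,"linear":[0,0,0],"rotation":[-0.079,0,0]},
    {"claw":0,"linear":[0,0,0],"rotation":[-0.079,0,0]},
    {"claw":0,"linear":[0,0,0],"rotation":[-0.079,0,0]},
    {"claw":0,"linear":[0,0,0],"rotation":[-0.079,0,0]},
  ],
)

```text
time: 1.82
position: [0.4229, -0.2739, 0.32]
tool_rot: [0.421, 1.541, -0.409]
ft_force: [0.8, -0.5, -0.3]
grip_width: 0.998
```

Run:
```python
from h import *
s=need(lean(0,0),tcp=(.45,-.24,.33)); print(s['joint_positions'].round(2),s['time'],s['ft_force'])
need(lean(0,30))
```

```text
rot rows@7deg 17.2 total/90: [-1.337e+00 -1.000e-03 -1.000e-02]
tcp [ 0.45 -0.24  0.33] now [ 0.4229 -0.2739  0.32  ] shift units [-0.4   1.72  0.25]
[ 0.9   0.   -0.38  1.62 -0.    1.53 -0.  ] 1.8167 [ 0.83105675 -0.50694265 -0.26767815]
rot rows@7deg 17.5 total/90: [-1.301 -0.35  -0.209]
```

Call:
play_rows(
  targets=[
    {"claw":0,"linear":[0,0,0],"rotation":[-0.074,-0.02,-0.012]},
    {"claw":0,"linear":[0,0,0],"rotation":[-0.074,-0.02,-0.012]},
    {"claw":0,"linear":[0,0,0],"rotation":[-0.074,-0.02,-0.012]},
    {"claw":0,"linear":[0,0,0],"rotation":[-0.074,-0.02,-0.012]},
    {"claw":0,"linear":[0,0,0],"rotation":[-0.074,-0.02,-0.012]},
    {"claw":0,"linear":[0,0,0],"rotation":[-0.074,-0.02,-0.012]},
    {"claw":0,"linear":[0,0,0],"rotation":[-0.074,-0.02,-0.012]},
    {"claw":0,"linear":[0,0,0],"rotation":[-0.074,-0.02,-0.012]},
    {"claw":0,"linear":[0,0,0],"rotation":[-0.074,-0.02,-0.012]},
    {"claw":0,"linear":[0,0,0],"rotation":[-0.074,-0.02,-0.012]},
  ],
)

```text
time: 2.65
position: [0.423, -0.2716, 0.3165]
tool_rot: [-0.691, 1.261, 0.326]
ft_force: [0.3, 1.1, -0.0]
grip_width: 0.999
```

Call:
play_rows(
  targets=[
    {"claw":0,"linear":[0,0,0],"rotation":[-0.074,-0.02,-0.012]},
    {"claw":0,"linear":[0,0,0],"rotation":[-0.074,-0.02,-0.012]},
    {"claw":0,"linear":[0,0,0],"rotation":[-0.074,-0.02,-0.012]},
    {"claw":0,"linear":[0,0,0],"rotation":[-0.074,-0.02,-0.012]},
    {"claw":0,"linear":[0,0,0],"rotation":[-0.074,-0.02,-0.012]},
    {"claw":0,"linear":[0,0,0],"rotation":[-0.074,-0.02,-0.012]},
    {"claw":0,"linear":[0,0,0],"rotation":[-0.074,-0.02,-0.012]},
  ],
)

```text
time: 3.23
position: [0.43, -0.2757, 0.3128]
tool_rot: [-1.388, 0.831, 0.824]
ft_force: [0.3, 1.6, 0.3]
grip_width: 0.998
```

Run:
```python
from h import *
Rl=lean(0,30)
s=need(Rl,grasp=np.array([.615,-.2375,.097])-.16*Rl[:,0],Rn=Rl); print(s['joint_positions'].round(2),s['time'],s['ft_force'])
cv2.imwrite('pics/w1.png',get_image('wrist'))
```

```text
rot rows@7deg 0.2 total/90: [-0.012  0.003 -0.012]
tcp [ 0.5444 -0.2375  0.2194] now [ 0.43   -0.2757  0.3128] shift units [ 5.52 -2.09  1.53]
[ 0.8  -0.29 -0.03  1.98 -0.4   1.11  2.44] 3.2333 [0.30492325 1.64301086 0.25161874]
```

Call:
play_rows(
  targets=[
    {"claw":0,"linear":[0.75,-0.35,0.26],"rotation":[-0.012,0.003,-0.012]},
    {"claw":0,"linear":[0.95,-0.35,0.26],"rotation":[0,0,0]},
    {"claw":0,"linear":[0.95,-0.35,0.26],"rotation":[0,0,0]},
    {"claw":0,"linear":[0.95,-0.35,0.26],"rotation":[0,0,0]},
    {"claw":0,"linear":[0.95,-0.35,0.26],"rotation":[0,0,0]},
    {"claw":0,"linear":[0.95,-0.35,0.26],"rotation":[0,0,0]},
    {"claw":0,"linear":[0,0,0],"rotation":[0,0,0]},
  ],
)

```text
time: 3.87
position: [0.5464, -0.239, 0.217]
tool_rot: [-1.4, 0.824, 0.801]
ft_force: [-1.2, 0.5, -0.4]
grip_width: 1.001
```

Run:
```python
from h import *
Rl=lean(0,30)
s=need(Rl,grasp=np.array([.615,-.2375,.097]),Rn=Rl); print(s['joint_positions'].round(2),s['time'],s['ft_force'])
im=get_image('wrist')
C=cam('wrist',s)
P=[[x,y,.092] for x in(.574,.629) for y in(-.2595,-.2375,-.2155)]+[[.5505,-.21,.092],[.5625,-.21,.092]]
for p in proj(C,P): cv2.circle(im,tuple(int(v) for v in p),3,(255,0,255),1); print(p.round(0))
cv2.imwrite('pics/w2.png',im)
```

```text
rot rows@7deg 0.2 total/90: [-0.012 -0.004  0.001]
tcp [ 0.6244 -0.2375  0.0808] now [ 0.5464 -0.239   0.217 ] shift units [6.28 0.02 0.06]
[ 0.72 -0.1  -0.19  2.03 -0.39  0.78  2.29] 3.8667 [-1.16529848  0.52663256 -0.38745409]
[288. 175.]
[320. 175.]
[352. 174.]
[293. 234.]
[321. 233.]
[349. 233.]
[362. 144.]
[361. 160.]
```

View pics/w2.png

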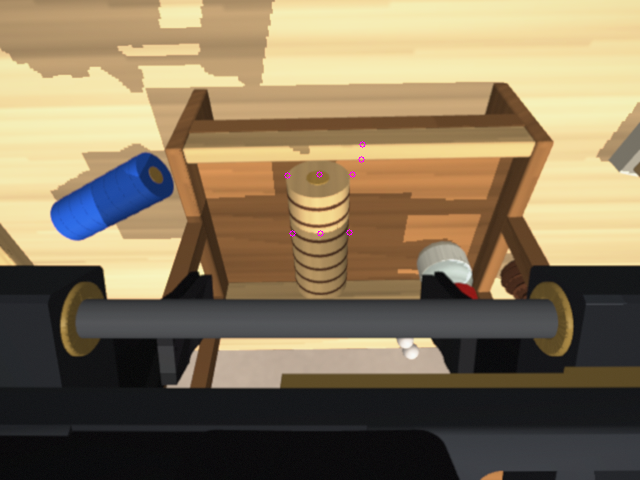

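The predicted points land on roller_c (near face at about 319,178, sides 288/350). Going in along the tool axis.

Call:
play_rows(
  targets=[
    {"claw":0,"linear":[0.9,0,0.01],"rotation":[-0.012,-0.004,0]},
    {"claw":0,"linear":[0.9,0,0.01],"rotation":[0,0,0]},
    {"claw":0,"linear":[0.9,0,0.01],"rotation":[0,0,0]},
    {"claw":0,"linear":[0.9,0,0.01],"rotation":[0,0,0]},
    {"claw":0,"linear":[0.9,0,0.01],"rotation":[0,0,0]},
    {"claw":0,"linear":[0.8,0,0.01],"rotation":[0,0,0]},
    {"claw":0,"linear":[0.5,0,0],"rotation":[0,0,0]},
    {"claw":0,"linear":[0.3,0,0],"rotation":[0,0,0]},
    {"claw":0,"linear":[0,0,0],"rotation":[0,0,0]},
  ],
)

```text
time: 4.67
position: [0.6204, -0.2514, 0.0899]
tool_rot: [-1.401, 0.831, 0.788]
ft_force: [-0.1, -0.3, -0.3]
grip_width: 0.999
```

Run:
```python
from h import *
Rl=lean(0,30)
s=need(Rl,grasp=np.array([.615,-.2375,.097]),Rn=Rl); print(s['joint_positions'].round(2),s['time'],s['ft_force'])
```

```text
rot rows@7deg 0.2 total/90: [-0.015 -0.01   0.004]
tcp [ 0.6244 -0.2375  0.0808] now [ 0.6204 -0.2514  0.0899] shift units [0.4  0.05 0.56]
[ 0.67  0.19 -0.22  2.01 -0.37  0.49  2.29] 4.6667 [-0.14147974 -0.3215693  -0.348695  ]
```

Call:
play_rows(
  targets=[
    {"claw":0,"linear":[0,0,0.5],"rotation":[-0.015,-0.01,0.004]},
    {"claw":0,"linear":[0.2,0,0.1],"rotation":[0,0,0]},
    {"claw":0,"linear":[0.2,0,0],"rotation":[0,0,0]},
    {"claw":0,"linear":[0,0,0],"rotation":[0,0,0]},
  ],
)

```text
time: 5.0
position: [0.6259, -0.2381, 0.0838]
tool_rot: [-1.412, 0.817, 0.811]
ft_force: [0.2, 0.2, 0.1]
grip_width: 0.999
```

Run:
```python
from h import *
Rl=lean(0,30)
s=need(Rl,grasp=np.array([.615,-.2375,.097]),Rn=Rl); print(s['joint_positions'].round(2),s['time'],s['ft_force'])
```

```text
rot rows@7deg 0.0 total/90: [-0.002 -0.002  0.001]
tcp [ 0.6244 -0.2375  0.0808] now [ 0.6259 -0.2381  0.0838] shift units [0.07 0.11 0.02]
[ 0.65  0.2  -0.23  2.01 -0.37  0.48  2.29] 5.0 [0.19561472 0.16232952 0.06337072]
```

Call:
play_rows(
  newtons=25,
  targets=[
    {"claw":0.3,"linear":[0.07,0.1,0],"rotation":[0,0,0]},
    {"claw":0.45,"linear":[0,0,0],"rotation":[0,0,0]},
    {"claw":0.6,"linear":[0,0,0],"rotation":[0,0,0]},
    {"claw":0.6,"linear":[0,0,0],"rotation":[0,0,0]},
    {"claw":0.6,"linear":[0,0,0],"rotation":[0,0,0]},
    {"claw":0.6,"linear":[0,0,0],"rotation":[0,0,0]},
    {"claw":0.6,"linear":[0,0,0],"rotation":[0,0,0]},
  ],
)

```text
time: 5.58
position: [0.6261, -0.2379, 0.0828]
tool_rot: [-1.415, 0.815, 0.809]
ft_force: [0.1, 0.0, 0.4]
grip_width: 0.556
```

Call:
play_rows(
  newtons=25,
  targets=[
    {"claw":0.7,"linear":[0,0,0],"rotation":[0,0,0]},
    {"claw":0.7,"linear":[0,0,0],"rotation":[0,0,0]},
    {"claw":0.7,"linear":[0,0,0],"rotation":[0,0,0]},
    {"claw":0.7,"linear":[0,0,0],"rotation":[0,0,0]},
  ],
)

```text
time: 5.92
position: [0.6261, -0.238, 0.0829]
tool_rot: [-1.415, 0.815, 0.808]
ft_force: [-0.5, 0.3, 0.8]
grip_width: 0.496
```

Call:
play_rows(
  newtons=35,
  targets=[
    {"claw":0.8,"linear":[-0.1,-0.06,0],"rotation":[0,0,0]},
    {"claw":0.8,"linear":[-0.35,-0.2,0],"rotation":[0,0,0]},
    {"claw":0.8,"linear":[-0.45,-0.26,0],"rotation":[0,0,0]},
    {"claw":0.8,"linear":[-0.45,-0.26,0],"rotation":[0,0,0]},
    {"claw":0.8,"linear":[-0.1,-0.06,0],"rotation":[0,0,0]},
  ],
)

```text
time: 6.33
position: [0.6227, -0.2364, 0.1234]
tool_rot: [-1.409, 0.819, 0.817]
ft_force: [0.1, -0.1, -1.4]
grip_width: 0.499
```

Run:
```python
from h import *
Rl=lean(0,30)
s=need(Rl,grasp=np.array([.615-.16,-.2375,.15]),Rn=Rl); print(s['joint_positions'].round(2),s['time'],s['ft_force'],s['grip_width'])
cv2.imwrite('pics/w3.png',get_image('wrist')[80:400,120:560])
```

```text
rot rows@7deg 0.0 total/90: [-0.002  0.    -0.002]
tcp [ 0.4644 -0.2375  0.1338] now [ 0.6227 -0.2364  0.1234] shift units [-3.53  5.28 -0.04]
[ 0.65  0.14 -0.22  1.98 -0.34  0.57  2.25] 6.3333 [ 0.12659428 -0.14592353 -1.35249665] 0.49887250744275413
```

View pics/w3.png

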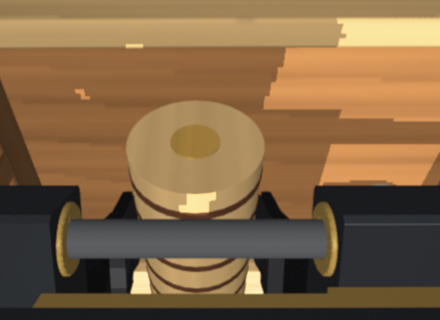

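Roller_c is lifted and held; its near face centre is at about (316,222) in the full wrist picture. Checking for droop before crossing the rail.

Run:
```python
from h import *
s=get_state();C=cam('wrist',s)
for dz in(0,.005,.01): print(proj(C,[[.572,-.2365,.1325+dz]]).round(0), dz)
P=toplane(C,[(315,222)],.1325);print(P)
```

```text
[[319. 219.]] 0
[[319. 230.]] 0.005
[[319. 241.]] 0.01
[[ 0.57328106 -0.23781335  0.1325    ]]
```

No droop. Drawing it out forward.

Call:
play_rows(
  targets=[
    {"claw":0.8,"linear":[-0.4,0.3,0],"rotation":[0,0,0]},
    {"claw":0.8,"linear":[-0.55,0.8,0],"rotation":[0,0,0]},
    {"claw":0.8,"linear":[-0.55,0.88,0],"rotation":[0,0,0]},
    {"claw":0.8,"linear":[-0.55,0.88,0],"rotation":[0,0,0]},
    {"claw":0.8,"linear":[-0.55,0.88,0],"rotation":[0,0,0]},
    {"claw":0.8,"linear":[-0.55,0.88,0],"rotation":[0,0,0]},
    {"claw":0.8,"linear":[-0.55,0.88,0],"rotation":[0,0,0]},
    {"claw":0.8,"linear":[-0.5,-0.2,0],"rotation":[0,0,0]},
    {"claw":0.8,"linear":[-0.5,-0.3,0],"rotation":[0,0,0]},
  ],
)

```text
time: 7.13
position: [0.4444, -0.2311, 0.156]
tool_rot: [-1.402, 0.819, 0.83]
ft_force: [1.3, -0.1, -0.7]
grip_width: 0.5
```

Run:
```python
from h import *
Rl=lean(-13,30)
s=need(Rl,grasp=np.array([.48,.246,.19])); print(s['joint_positions'].round(2),s['time'],s['ft_force'],s['grip_width'])
s=need(Rl,grasp=np.array([.564,.246,.19]))
```

```text
rot rows@7deg 1.9 total/90: [ 0.124  0.077 -0.009]
tcp [0.4891 0.2462 0.1737] now [ 0.4444 -0.2311  0.156 ] shift units [ 0.43 -1.86 19.09]
[ 0.79 -0.23 -0.12  2.26 -0.5   0.76  2.54] 7.1333 [ 1.30085374 -0.0918373  -0.74309945] 0.5003692811665573
rot rows@7deg 1.9 total/90: [ 0.124  0.077 -0.009]
tcp [0.5731 0.2462 0.1737] now [ 0.4444 -0.2311  0.156 ] shift units [ 2.07 -4.79 19.08]
```

Call:
play_rows(
  targets=[
    {"claw":0.8,"linear":[-0.2,-0.1,0.5],"rotation":[0,0,0]},
    {"claw":0.8,"linear":[-0.1,-0.1,0.9],"rotation":[0,0,0]},
    {"claw":0.8,"linear":[0,0,1],"rotation":[0,0,0]},
    {"claw":0.8,"linear":[0,0,1],"rotation":[0,0,0]},
    {"claw":0.8,"linear":[0,0,1],"rotation":[0,0,0]},
    {"claw":0.8,"linear":[0,0,1],"rotation":[0,0,0]},
    {"claw":0.8,"linear":[0,0,1],"rotation":[0,0,0]},
    {"claw":0.8,"linear":[0,0,1],"rotation":[0,0,0]},
    {"claw":0.8,"linear":[0,0,1],"rotation":[0,0,0]},
    {"claw":0.8,"linear":[0,0,1],"rotation":[0,0,0]},
  ],
)

```text
time: 7.97
position: [0.4889, -0.0158, 0.1412]
tool_rot: [-1.372, 0.841, 0.855]
ft_force: [0.9, 0.3, -1.9]
grip_width: 0.498
```

Call:
play_rows(
  targets=[
    {"claw":0.8,"linear":[0.2,-0.4,0.95],"rotation":[0,0,0]},
    {"claw":0.8,"linear":[0.2,-0.4,0.95],"rotation":[0,0,0]},
    {"claw":0.8,"linear":[0.2,-0.4,0.95],"rotation":[0,0,0]},
    {"claw":0.8,"linear":[0.2,-0.4,0.95],"rotation":[0,0,0]},
    {"claw":0.8,"linear":[0.2,-0.4,0.95],"rotation":[0,0,0]},
    {"claw":0.8,"linear":[0.2,-0.4,0.95],"rotation":[0,0,0]},
    {"claw":0.8,"linear":[0.2,-0.4,0.95],"rotation":[0,0,0]},
    {"claw":0.8,"linear":[0.2,-0.4,0.8],"rotation":[0.06,0.038,-0.004]},
    {"claw":0.8,"linear":[0.2,-0.4,0.5],"rotation":[0.06,0.038,-0.004]},
    {"claw":0.8,"linear":[0,0,0],"rotation":[0,0,0]},
  ],
)

```text
time: 8.8
position: [0.5779, 0.1877, 0.1412]
tool_rot: [-1.303, 0.937, 0.754]
ft_force: [-0.4, -0.1, -1.3]
grip_width: 0.499
```

Run:
```python
from h import *
Rl=lean(-13,30)
s=need(Rl,grasp=np.array([.564,.246,.19]),Rn=Rl); print(s['joint_positions'].round(2),s['time'],s['ft_force'],s['grip_width'])
im=get_image('wrist');C=cam('wrist',s)
f=np.array([.5403,.0866]);c,sn=np.cos(np.radians(13.05)),np.sin(np.radians(13.05));bx=np.array([c,-sn]);by=np.array([sn,c])
for X,Y in[(-.1,.27),(.1,.27),(-.095,0),(.095,0),(0,0),(-.1,0.1)]:
    p=proj(C,[[*(f+X*bx+Y*by),.02]])[0];print(p.round(0));
    if 0<p[0]<640 and 0<p[1]<480: cv2.circle(im,tuple(int(v) for v in p),4,(255,0,255),1)
cv2.imwrite('pics/w4.png',im)
```

```text
rot rows@7deg 0.8 total/90: [ 0.042  0.035 -0.037]
tcp [0.5731 0.2439 0.1738] now [0.5779 0.1877 0.1412] shift units [-1.48 -0.05  2.15]
[ 0.13  0.05 -0.66  2.03  0.46  0.74  0.61] 8.8 [-0.41875753 -0.09827531 -1.30277679] 0.49851493008200276
[661. -29.]
[507. 261.]
[101. -75.]
[164. 239.]
[140. 120.]
[320. -66.]
```

View pics/w4.png

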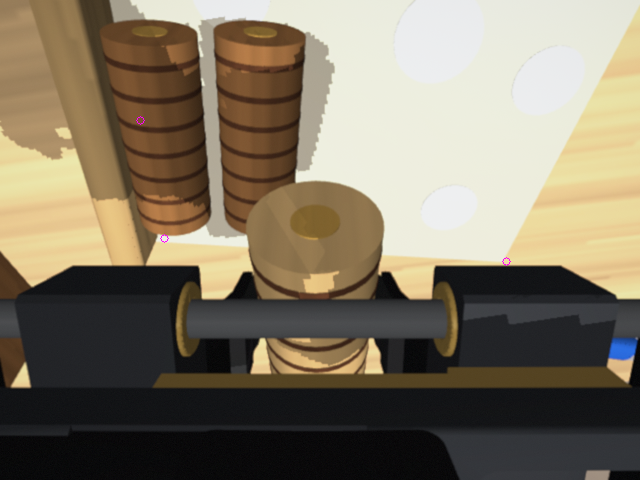

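The board corner prediction at (507,261) matches. The near-face centres are a at about (150,32), b at (260,32) and the held c at (316,221). Converting these to board coordinates.

```bash
cat >> h.py <<'E'
foot=np.array([.5403,.0866]);_c,_s=np.cos(np.radians(13.05)),np.sin(np.radians(13.05));bx=np.array([_c,-_s]);by=np.array([_s,_c])
def tob(p): p=np.atleast_2d(p)[:,:2]-foot; return np.c_[p@bx,p@by].round(4)
def fromb(x,y): return foot+x*bx+y*by
E
python3 - <<'E'
from h import *
s=get_state();C=cam('wrist',s)
print('a,b near',tob(toplane(C,[(150,32),(260,32)],.042)))
print('sides a,b @.042 row130',tob(toplane(C,[(124,130),(203,130),(219,130),(301,130)],.042)))
Rc=R(s['tool_rot']);g=s['position']-grip_point_offset*Rc[:,0];print('grasp',g,tob(g))
print('c near face at z~g',toplane(C,[(316,221)],g[2]-.005), tob(toplane(C,[(316,221)],g[2]-.005)))
Rl=lean(-13.05,30)
for y in(.15,):
  t=fromb(-.015,y);need(Rl,grasp=[*t,.11],Rn=Rl)
E
```

```text
a,b near [[-0.0576  0.0193]
 [-0.0619  0.0717]]
sides a,b @.042 row130 [[-0.0051 -0.0036]
 [-0.0085  0.0401]
 [-0.0093  0.049 ]
 [-0.0129  0.0946]]
grasp [0.56846127 0.18692747 0.15707211] [[0.0048 0.1041]]
c near face at z~g [[0.52822752 0.19144748 0.15207211]] [[-0.0354  0.0994]]
rot rows@7deg 0.9 total/90: [ 0.045  0.034 -0.038]
tcp [0.5687 0.234  0.0938] now [0.5768 0.186  0.1404] shift units [1.24 1.58 1.8 ]
```

Run:
```python
from h import *
Rl=lean(-13.05,30)
need(Rl,grasp=[*fromb(-.019,.148),.11],Rn=Rl)
```

```text
rot rows@7deg 0.9 total/90: [ 0.045  0.034 -0.038]
tcp [0.5643 0.233  0.0938] now [0.5768 0.186  0.1404] shift units [1.16 1.72 1.72]
```

Call:
play_rows(
  targets=[
    {"claw":0.8,"linear":[0,0,0.6],"rotation":[0.045,0.034,-0.038]},
    {"claw":0.8,"linear":[0.3,0.4,0.6],"rotation":[0,0,0]},
    {"claw":0.8,"linear":[0.4,0.5,0.5],"rotation":[0,0,0]},
    {"claw":0.8,"linear":[0.4,0.5,0],"rotation":[0,0,0]},
    {"claw":0.8,"linear":[0,0,0],"rotation":[0,0,0]},
  ],
)

```text
time: 9.27
position: [0.5632, 0.2175, 0.0951]
tool_rot: [-1.301, 0.964, 0.683]
ft_force: [-0.2, -1.5, -2.8]
grip_width: 0.497
```

Run:
```python
from h import *
Rl=lean(-13.05,30)
need(Rl,grasp=[*fromb(-.019,.148),.07],Rn=Rl)
```

```text
rot rows@7deg 0.3 total/90: [ 0.018  0.005 -0.018]
tcp [0.5643 0.233  0.0538] now [0.5632 0.2175 0.0951] shift units [1.38 0.91 0.61]
```

Call:
play_rows(
  targets=[
    {"claw":0.8,"linear":[0.3,0.2,0.6],"rotation":[0.018,0.005,-0.018]},
    {"claw":0.8,"linear":[0.5,0.35,0.1],"rotation":[0,0,0]},
    {"claw":0.8,"linear":[0.4,0.3,0],"rotation":[0,0,0]},
    {"claw":0.8,"linear":[0,0,0],"rotation":[0,0,0]},
  ],
)

```text
time: 9.6
position: [0.5636, 0.2286, 0.0581]
tool_rot: [-1.294, 0.961, 0.637]
ft_force: [-0.0, -1.1, -2.8]
grip_width: 0.498
```

Run:
```python
from h import *
Rl=lean(-13.05,30)
s=need(Rl,grasp=[*fromb(-.019,.148),.05],Rn=Rl);print(s['ft_force'],s['joint_positions'].round(2))
im=get_image('wrist');cv2.imwrite('pics/w5.png',im[0:400])
```

```text
rot rows@7deg 0.0 total/90: [ 0.    -0.004 -0.   ]
tcp [0.5643 0.233  0.0338] now [0.5636 0.2286 0.0581] shift units [0.84 0.5  0.18]
[-0.00305186 -1.0887267  -2.80262196] [-0.06  0.23 -0.65  2.08  0.88  0.74  0.03]
```

View pics/w5.png

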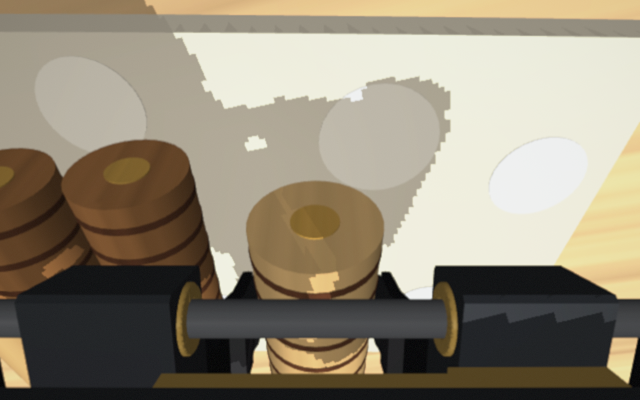

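Call:
play_rows(
  targets=[
    {"claw":0.8,"linear":[0.2,0.1,0.18],"rotation":[0,0,0]},
    {"claw":0.8,"linear":[0.25,0.15,0],"rotation":[0,0,0]},
    {"claw":0.8,"linear":[0.2,0.12,0],"rotation":[0,0,0]},
    {"claw":0.8,"linear":[0,0,0],"rotation":[0,0,0]},
  ],
)

```text
time: 9.98
position: [0.569, 0.2301, 0.0434]
tool_rot: [-1.293, 0.959, 0.629]
ft_force: [-0.2, -0.4, -1.6]
grip_width: 0.499
```

Run:
```python
from h import *
Rl=lean(-13.05,30)
s=need(Rl,grasp=[*fromb(-.019,.148),.05],Rn=Rl);print(s['ft_force'])
```

```text
rot rows@7deg 0.1 total/90: [-0.003 -0.004  0.004]
tcp [0.5643 0.233  0.0338] now [0.569  0.2301 0.0434] shift units [0.23 0.37 0.07]
[-0.24613386 -0.37475489 -1.56713353]
```

Call:
play_rows(
  targets=[
    {"claw":0.8,"linear":[0.1,0.25,0.07],"rotation":[-0.003,-0.004,0.004]},
    {"claw":0.8,"linear":[0.07,0.05,0],"rotation":[0,0,0]},
    {"claw":0.8,"linear":[0.05,0.04,0],"rotation":[0,0,0]},
    {"claw":0.8,"linear":[0,0,0],"rotation":[0,0,0]},
  ],
)

```text
time: 10.32
position: [0.5649, 0.2329, 0.0338]
tool_rot: [-1.292, 0.957, 0.641]
ft_force: [-0.2, -0.3, -2.0]
grip_width: 0.498
```

Run:
```python
from h import *
Rl=lean(-13.05,30)
s=need(Rl,grasp=[*fromb(-.019,.148),.05],Rn=Rl);print(s['ft_force'])
```

```text
rot rows@7deg 0.0 total/90: [ 0.001  0.    -0.   ]
tcp [0.5643 0.233  0.0338] now [0.5649 0.2329 0.0338] shift units [-0.01  0.02 -0.  ]
[-0.15544718 -0.29377445 -2.01667723]
```

Call:
play_rows(
  targets=[
    {"claw":0.8,"linear":[0.035,0.02,0],"rotation":[0,0,0]},
    {"claw":0.8,"linear":[0,0,0],"rotation":[0,0,0]},
  ],
)

```text
time: 10.48
position: [0.5651, 0.2331, 0.0331]
tool_rot: [-1.293, 0.956, 0.641]
ft_force: [0.2, -0.8, -1.8]
grip_width: 0.493
```

Call:
play_rows(
  targets=[
    {"claw":0.8,"linear":[0.035,0.02,0],"rotation":[0,0,0]},
    {"claw":0.8,"linear":[0,0,0],"rotation":[0,0,0]},
  ],
)

```text
time: 10.65
position: [0.5656, 0.2334, 0.0331]
tool_rot: [-1.293, 0.955, 0.64]
ft_force: [-0.3, 0.5, -1.8]
grip_width: 0.494
```

Call:
play_rows(
  targets=[
    {"claw":0.8,"linear":[0.06,0.035,0],"rotation":[0,0,0]},
    {"claw":0.8,"linear":[0,0,0],"rotation":[0,0,0]},
  ],
)

```text
time: 10.82
position: [0.5662, 0.2339, 0.0332]
tool_rot: [-1.295, 0.953, 0.638]
ft_force: [0.2, 0.1, -1.9]
grip_width: 0.498
```

Call:
play_rows(
  targets=[
    {"claw":0.8,"linear":[0.06,0.035,0],"rotation":[0,0,0]},
    {"claw":0.8,"linear":[0,0,0],"rotation":[0,0,0]},
  ],
)

```text
time: 10.98
position: [0.5667, 0.2346, 0.0331]
tool_rot: [-1.296, 0.951, 0.636]
ft_force: [-0.0, 0.2, -2.9]
grip_width: 0.496
```

Run:
```python
from h import *
Rl=lean(-13.05,30)
s=need(Rl,grasp=[*fromb(-.019,.148),.05],Rn=Rl);print(s['ft_force'],s['torque'],s['joint_positions'].round(3),s['joint_torque'].round(2))
im=get_image('scene');cv2.imwrite('pics/s6.png',cv2.resize(im[290:460,280:430],None,fx=4,fy=4,interpolation=cv2.INTER_CUBIC)[:600])
```

```text
rot rows@7deg 0.1 total/90: [0.001 0.001 0.005]
tcp [0.5643 0.233  0.0338] now [0.5667 0.2346 0.0331] shift units [-0.06  0.05 -0.09]
[-0.03909355  0.17687672 -2.88141186] [0.24411499 0.649843   0.03340057] [-0.097  0.282 -0.631  2.094  0.978  0.714 -0.07 ] [ 3.000e-02 -3.703e+01 -4.220e+00 -2.545e+01  1.920e+00  3.600e-01
 -1.000e-02]
```

View pics/s6.png

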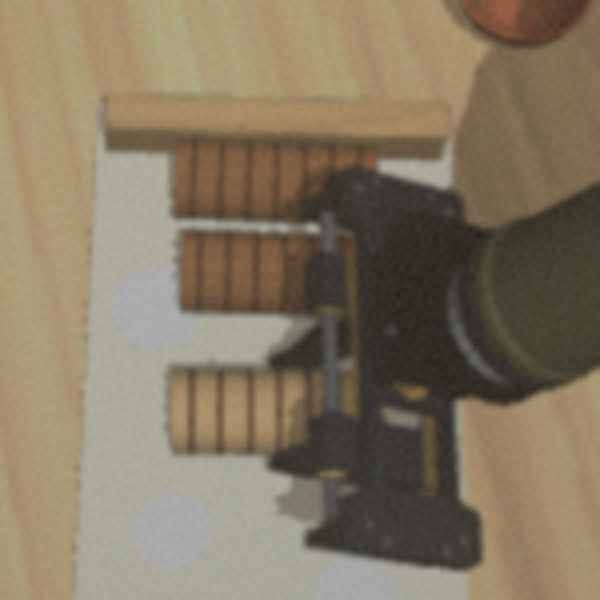

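Call:
play_rows(
  targets=[
    {"claw":0.8,"linear":[0.1,0.1,-0.06],"rotation":[0,0,0.005]},
  ],
)

```text
time: 11.12
position: [0.5668, 0.2347, 0.0325]
tool_rot: [-1.294, 0.952, 0.64]
ft_force: [-22.8, -3.5, 39.6]
grip_width: 0.494
```

Call:
play_rows(
  targets=[
    {"claw":0.8,"linear":[0.1,0.06,0],"rotation":[0,0,0]},
  ],
)

```text
time: 11.2
position: [0.5679, 0.2351, 0.0327]
tool_rot: [-1.296, 0.949, 0.636]
ft_force: [-14.2, -3.3, 23.3]
grip_width: 0.497
```

Call:
play_rows(
  targets=[
    {"claw":0.8,"linear":[0,0,0],"rotation":[0,0,0]},
    {"claw":0.46,"linear":[0,0,0],"rotation":[0,0,0]},
    {"claw":0.42,"linear":[0,0,0],"rotation":[0,0,0]},
    {"claw":0.4,"linear":[0,0,0],"rotation":[0,0,0]},
    {"claw":0.4,"linear":[0,0,0],"rotation":[0,0,0]},
  ],
)

```text
time: 11.62
position: [0.5692, 0.2358, 0.0337]
tool_rot: [-1.296, 0.946, 0.635]
ft_force: [-0.3, 0.3, 1.1]
grip_width: 0.589
```

Call:
play_rows(
  targets=[
    {"claw":0.4,"linear":[-0.15,0,0],"rotation":[0,0,0]},
    {"claw":0.4,"linear":[-0.4,0,0],"rotation":[0,0,0]},
    {"claw":0.4,"linear":[-0.6,0,0],"rotation":[0,0,0]},
    {"claw":0.4,"linear":[-0.8,0,0],"rotation":[0,0,0]},
    {"claw":0.4,"linear":[-0.8,0,0],"rotation":[0,0,0]},
    {"claw":0.4,"linear":[-0.8,0,0],"rotation":[0,0,0]},
    {"claw":0.4,"linear":[-0.8,0,0],"rotation":[0,0,0]},
    {"claw":0.4,"linear":[-0.8,0,0],"rotation":[0,0,0]},
    {"claw":0.4,"linear":[0,0,0],"rotation":[0,0,0]},
  ],
)

```text
time: 12.37
position: [0.5009, 0.2493, 0.1463]
tool_rot: [-1.295, 0.954, 0.64]
ft_force: [0.5, 0.5, 0.1]
grip_width: 0.599
```

Run:
```python
from h import *
Rl=lean(13,0)
# chock: thin edge (.4342,-.218), yaw: y dir 13 deg from +y toward +x => same as board
tip=np.array([.4342,-.2190]);fin=tip+.045*by;print('fin',fin)
s=need(lean(-13.05,0),grasp=[*fin,.20],Rn=lean(-13.05,0));print(s['joint_positions'].round(2),s['time'])
im=get_image('wrist');cv2.imwrite('pics/w7.png',im);np.save('s7.npy',s,allow_pickle=True)
hsv=cv2.cvtColor(im,cv2.COLOR_BGR2HSV);
C=cam('wrist',s)
P=[[*fromb(-.055,y),.042] for y in(.022,.075,.15)]
print(proj(C,P).round(0))
```

```text
fin [ 0.44436106 -0.1751622 ]
rot rows@7deg 4.3 total/90: [ 0.002 -0.001  0.335]
tcp [ 0.4444 -0.1752  0.1813] now [0.5009 0.2493 0.1463] shift units [ -1.4   -1.63 -17.05]
[-0.04 -0.01 -0.74  2.09  0.59  0.85  0.21] 12.3667
[[118. 184.]
 [201. 184.]
 [319. 184.]]
```

View pics/w7.png

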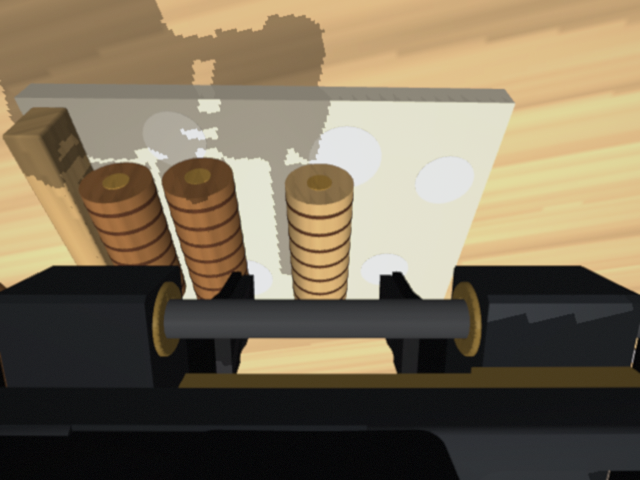

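The pale roller c lies parallel at near-face (319,182), matching the prediction for y≈150 mm; a and b are unmoved at (117,182) and (198,177). Next, the chock.

Call:
play_rows(
  targets=[
    {"claw":0,"linear":[-0.8,0,-0.2],"rotation":[0,0,0.067]},
    {"claw":0,"linear":[-0.6,0,-0.6],"rotation":[0,0,0.067]},
    {"claw":0,"linear":[0,0,-1],"rotation":[0,0,0.067]},
    {"claw":0,"linear":[0,0,-1],"rotation":[0,0,0.067]},
    {"claw":0,"linear":[0,0,-1],"rotation":[0,0,0.067]},
    {"claw":0,"linear":[0,0,-1],"rotation":[0,0,0]},
    {"claw":0,"linear":[0,0,-1],"rotation":[0,0,0]},
    {"claw":0,"linear":[0,0,-1],"rotation":[0,0,0]},
    {"claw":0,"linear":[0,0,-1],"rotation":[0,0,0]},
    {"claw":0,"linear":[0,0,-1],"rotation":[0,0,0]},
  ],
)

```text
time: 13.25
position: [0.4342, 0.0283, 0.1661]
tool_rot: [-1.031, 1.328, 1.067]
ft_force: [-0.1, -0.8, -0.2]
grip_width: 0.998
```

Call:
play_rows(
  targets=[
    {"claw":0,"linear":[0,0,-1],"rotation":[0,0,0]},
    {"claw":0,"linear":[0,0,-1],"rotation":[0,0,0]},
    {"claw":0,"linear":[0,0,-1],"rotation":[0,0,0]},
    {"claw":0,"linear":[0,0,-1],"rotation":[0,0,0]},
    {"claw":0,"linear":[0,0,-1],"rotation":[0,0,0]},
    {"claw":0,"linear":[0,0,0],"rotation":[0,0,0]},
  ],
)

```text
time: 13.75
position: [0.399, -0.1094, 0.1587]
tool_rot: [-1.016, 1.348, 1.063]
ft_force: [0.3, -0.0, 0.5]
grip_width: 1.004
```

Run:
```python
from h import *
Rv=lean(-13.05,0)
s=need(Rv,grasp=[.4444,-.1752,.16],Rn=Rv);print(s['joint_positions'].round(2),s['time'])
```

```text
rot rows@7deg 0.4 total/90: [-0.005 -0.007 -0.028]
tcp [ 0.4444 -0.1752  0.1413] now [ 0.399  -0.1094  0.1587] shift units [ 0.7  -2.36 -2.15]
[ 0.42 -0.1  -0.21  2.04 -0.01  1.24  1.55] 13.75
```

Call:
play_rows(
  targets=[
    {"claw":0,"linear":[0,-0.8,-0.75],"rotation":[-0.005,-0.007,-0.028]},
    {"claw":0,"linear":[0,-0.8,-0.7],"rotation":[0,0,0]},
    {"claw":0,"linear":[0,-0.8,-0.7],"rotation":[0,0,0]},
    {"claw":0,"linear":[0,0,0],"rotation":[0,0,0]},
  ],
)

```text
time: 14.08
position: [0.4432, -0.1805, 0.1528]
tool_rot: [-1.033, 1.316, 1.04]
ft_force: [-0.4, 0.1, 0.0]
grip_width: 0.994
```

Run:
```python
from h import *
Rv=lean(-13.05,0)
s=need(Rv,grasp=[.4444,-.1752,.055],Rn=Rv);print(s['joint_positions'].round(2),s['time'])
im=get_image('wrist');C=cam('wrist',s);hsv=cv2.cvtColor(im,cv2.COLOR_BGR2HSV)
m=cv2.inRange(hsv,(3,170,90),(16,255,255))
cs=sorted(cv2.findContours(m,cv2.RETR_EXTERNAL,cv2.CHAIN_APPROX_NONE)[0],key=cv2.contourArea)[-3:]
for c in cs: print(cv2.contourArea(c),cv2.boundingRect(c),cv2.minAreaRect(c))
Rt=np.c_[bx,by]
tip=np.array([.4342,-.219])
V=[(-.025,0,0),(.025,0,0),(-.025,.06,0),(.025,.06,0),(-.025,.0185,.032),(.025,.0185,.032),(-.025,.038,.062),(.025,.038,.062),(-.025,.052,.062),(.025,.052,.062)]
for p in proj(C,[[*(tip+Rt@v[:2]),v[2]] for v in V]): cv2.circle(im,tuple(int(x) for x in p),3,(255,0,255),-1)
cv2.imwrite('pics/w8.png',im)
```

```text
rot rows@7deg 0.1 total/90: [-0.003 -0.001 -0.004]
tcp [ 0.4444 -0.1752  0.0363] now [ 0.4432 -0.1805  0.1528] shift units [4.66 0.   0.22]
[ 0.47  0.02 -0.14  1.95  0.01  1.19  1.66] 14.0833
18.5 (601, 103, 14, 13) ((607.4864501953125, 109.58108520507812), (11.343530654907227, 12.823122024536133), 9.462322235107422)
30.0 (585, 20, 20, 18) ((595.7647094726562, 27.941171646118164), (19.887920379638672, 14.55213737487793), 14.03624439239502)
5733.0 (266, 192, 79, 88) ((305.0, 235.5), (87.0, 78.0), 90.0)
```

View pics/w8.png

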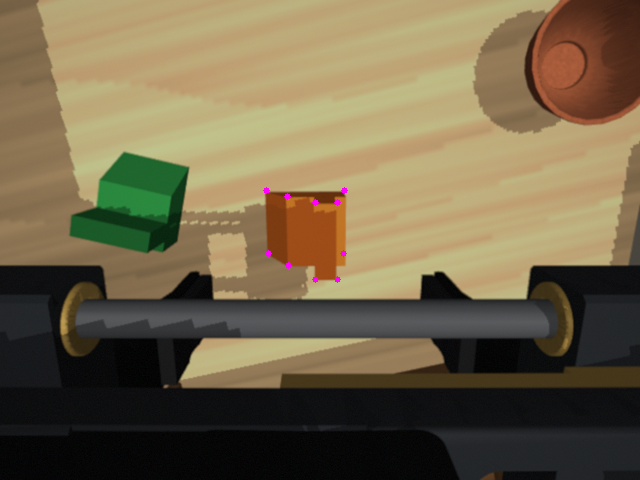

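The chock model overlay (266–345, 190–279) fits exactly. Descending to the fin.

Call:
play_rows(
  targets=[
    {"claw":0.3,"linear":[0.8,0,0.22],"rotation":[-0.003,0,-0.004]},
    {"claw":0.4,"linear":[0.9,0,0],"rotation":[0,0,0]},
    {"claw":0.5,"linear":[0.9,0,0],"rotation":[0,0,0]},
    {"claw":0.5,"linear":[0.9,0,0],"rotation":[0,0,0]},
    {"claw":0.5,"linear":[0.5,0,0],"rotation":[0,0,0]},
    {"claw":0.5,"linear":[0,0,0],"rotation":[0,0,0]},
  ],
)

```text
time: 14.63
position: [0.4398, -0.1675, 0.0445]
tool_rot: [-1.035, 1.314, 1.05]
ft_force: [-0.7, 0.9, -0.6]
grip_width: 0.632
```

Run:
```python
from h import *
Rv=lean(-13.05,0)
s=need(Rv,grasp=[.4444,-.1752,.055],Rn=Rv);print(s['joint_positions'].round(2),s['ft_force'],s['grip_width'])
```

```text
rot rows@7deg 0.1 total/90: [ 0.001  0.001 -0.007]
tcp [ 0.4444 -0.1752  0.0363] now [ 0.4398 -0.1675  0.0445] shift units [ 0.33 -0.25 -0.26]
[ 0.46  0.13 -0.16  2.07  0.02  0.96  1.63] [-0.73663993  0.93344742 -0.58105102] 0.6321173598442179
```

Call:
play_rows(
  newtons=30,
  targets=[
    {"claw":0.5,"linear":[0.05,-0.25,-0.26],"rotation":[0,0,-0.006]},
    {"claw":0.6,"linear":[0.2,0,0],"rotation":[0,0,0]},
    {"claw":0.6,"linear":[0.05,0,0],"rotation":[0,0,0]},
  ],
)

```text
time: 14.88
position: [0.4441, -0.1739, 0.0362]
tool_rot: [-1.04, 1.308, 1.046]
ft_force: [0.0, 0.6, -0.2]
grip_width: 0.447
```

Run:
```python
from h import *
Rv=lean(-13.05,0)
s=need(Rv,grasp=[.4444,-.1752,.055],Rn=Rv);print(s['ft_force'],s['grip_width'])
```

```text
rot rows@7deg 0.0 total/90: [ 0.003  0.001 -0.002]
tcp [ 0.4444 -0.1752  0.0363] now [ 0.4441 -0.1739  0.0362] shift units [-0.   -0.02 -0.05]
[ 0.02840741  0.63195296 -0.15105011] 0.4471876698793856
```

Call:
play_rows(
  newtons=30,
  targets=[
    {"claw":0.95,"linear":[0,0,-0.05],"rotation":[0,0,0]},
    {"claw":0.95,"linear":[0,0,0],"rotation":[0,0,0]},
    {"claw":0.95,"linear":[0,0,0],"rotation":[0,0,0]},
    {"claw":0.95,"linear":[0,0,0],"rotation":[0,0,0]},
    {"claw":0.95,"linear":[0,0,0],"rotation":[0,0,0]},
    {"claw":0.95,"linear":[0,0,0],"rotation":[0,0,0]},
    {"claw":0.95,"linear":[0,0,0],"rotation":[0,0,0]},
    {"claw":0.95,"linear":[0,0,0],"rotation":[0,0,0]},
  ],
)

```text
time: 15.55
position: [0.4454, -0.1761, 0.0387]
tool_rot: [-1.043, 1.306, 1.042]
ft_force: [-0.6, -0.9, -1.4]
grip_width: 0.158
```

Call:
play_rows(
  newtons=40,
  targets=[
    {"claw":1,"linear":[0,0,0],"rotation":[0,0,0]},
    {"claw":1,"linear":[-0.2,0,0],"rotation":[0,0,0]},
    {"claw":1,"linear":[-0.6,0,0],"rotation":[0,0,0]},
    {"claw":1,"linear":[-0.9,0,0],"rotation":[0,0,0]},
    {"claw":1,"linear":[-1,0,0],"rotation":[0,0,0]},
    {"claw":1,"linear":[-1,0,0],"rotation":[0,0,0]},
    {"claw":1,"linear":[-1,0,0],"rotation":[0,0,0]},
  ],
)

```text
time: 16.13
position: [0.4394, -0.1738, 0.1547]
tool_rot: [-1.032, 1.314, 1.056]
ft_force: [1.3, -0.4, -2.0]
grip_width: 0.155
```

Run:
```python
from h import *
Rv=lean(-13.05,0)
s=get_state();Rc=R(s['tool_rot']);print(s['grip_width'],s['ft_force'])
s=need(Rv,tcp=[*fromb(-.004,.21+.045),.12],Rn=Rv)
```

```text
0.1549955930646913 [ 1.28241644 -0.36769263 -2.02775814]
rot rows@7deg 0.1 total/90: [ 0.002  0.002 -0.01 ]
tcp [0.594  0.3359 0.12  ] now [ 0.4394 -0.1738  0.1547] shift units [ 1.39 -1.42 21.26]
```

Call:
play_rows(
  targets=[
    {"claw":1,"linear":[-0.1,0,0.5],"rotation":[0,0,-0.01]},
    {"claw":1,"linear":[0,-0.07,1],"rotation":[0,0,0]},
    {"claw":1,"linear":[0,-0.07,1],"rotation":[0,0,0]},
    {"claw":1,"linear":[0,-0.07,1],"rotation":[0,0,0]},
    {"claw":1,"linear":[0,-0.07,1],"rotation":[0,0,0]},
    {"claw":1,"linear":[0,-0.07,1],"rotation":[0,0,0]},
    {"claw":1,"linear":[0,-0.07,1],"rotation":[0,0,0]},
    {"claw":1,"linear":[0,-0.07,1],"rotation":[0,0,0]},
    {"claw":1,"linear":[0,-0.07,1],"rotation":[0,0,0]},
    {"claw":1,"linear":[0,-0.07,1],"rotation":[0,0,0]},
  ],
)

```text
time: 16.97
position: [0.5105, 0.0612, 0.1617]
tool_rot: [-1.042, 1.302, 1.023]
ft_force: [-0.0, -1.0, -1.8]
grip_width: 0.159
```

Run:
```python
from h import *
Rv=lean(-13.05,0)
s=need(Rv,tcp=[*fromb(-.004,.23),.14],Rn=Rv);print(s['grip_width'],s['joint_positions'].round(2))
```

```text
rot rows@7deg 0.1 total/90: [-0.005  0.     0.009]
tcp [0.5883 0.3116 0.14  ] now [0.5105 0.0612 0.1617] shift units [ 0.87 -0.77 10.46]
0.1591921666460027 [ 0.21  0.08 -0.4   1.86  0.04  1.19  1.13]
```

Call:
play_rows(
  targets=[
    {"claw":1,"linear":[0,-0.08,1],"rotation":[-0.005,0,0.009]},
    {"claw":1,"linear":[0,-0.08,1],"rotation":[0,0,0]},
    {"claw":1,"linear":[0,-0.08,1],"rotation":[0,0,0]},
    {"claw":1,"linear":[0,-0.08,1],"rotation":[0,0,0]},
    {"claw":1,"linear":[0,-0.08,1],"rotation":[0,0,0]},
    {"claw":1,"linear":[0,-0.08,1],"rotation":[0,0,0]},
    {"claw":1,"linear":[0,-0.08,1],"rotation":[0,0,0]},
    {"claw":1,"linear":[0,-0.08,1],"rotation":[0,0,0]},
    {"claw":1,"linear":[0,-0.08,1],"rotation":[0,0,0]},
    {"claw":1,"linear":[0,-0.08,0.8],"rotation":[0,0,0]},
  ],
)

```text
time: 17.8
position: [0.578, 0.3154, 0.154]
tool_rot: [-1.039, 1.311, 1.052]
ft_force: [-0.2, -0.6, -1.9]
grip_width: 0.165
```

Call:
play_rows(
  targets=[
    {"claw":1,"linear":[0,0,0],"rotation":[0,0,0]},
  ],
)

```text
time: 17.88
position: [0.5764, 0.3215, 0.153]
tool_rot: [-1.039, 1.307, 1.059]
ft_force: [-2.2, 1.0, -2.6]
grip_width: 0.16
```

Run:
```python
from h import *
Rv=lean(-13.05,0)
s=need(Rv,tcp=[*fromb(-.004,.23),.08],Rn=Rv);print(s['grip_width'],s['joint_positions'].round(2))
im=get_image('wrist')
cv2.imwrite('pics/w9.png',im)
C=cam('wrist',s)
# automatic roller near-face axis caps (darker ochre) unknown; use pale board mask gaps
hsv=cv2.cvtColor(im,cv2.COLOR_BGR2HSV)
m=cv2.inRange(hsv,(18,100,60),(26,255,200))
cs=[c for c in cv2.findContours(m,cv2.RETR_EXTERNAL,cv2.CHAIN_APPROX_NONE)[0] if cv2.contourArea(c)>40]
for c in cs:
    r=cv2.boundingRect(c);p=(r[0]+r[2]/2,r[1]+r[3]/2);print(r,cv2.contourArea(c),tob(toplane(C,[p],.042)))
print(proj(C,[[*fromb(-.055,y),.042] for y in(.021,.073,.15)]).round(0))
```

```text
rot rows@7deg 0.1 total/90: [ 0.007  0.003 -0.007]
tcp [0.5883 0.3116 0.08  ] now [0.5764 0.3215 0.153 ] shift units [ 2.92 -0.56 -0.28]
0.1601223838400827 [-0.15  0.43 -0.51  1.49  0.2   1.28  0.67]
(67, 367, 479, 21) 7273.0 [[0.0908 0.2306]]
(0, 343, 10, 24) 145.0 [[0.0747 0.009 ]]
(365, 282, 14, 75) 545.0 [[0.0437 0.2774]]
(254, 282, 14, 75) 560.0 [[0.0445 0.1976]]
(158, 240, 66, 26) 994.5 [[-0.0045  0.1503]]
(156, 218, 67, 24) 1049.5 [[-0.0207  0.1502]]
(154, 199, 38, 20) 256.0 [[-0.0351  0.14  ]]
(203, 196, 19, 21) 236.5 [[-0.0371  0.1666]]
(152, 176, 68, 18) 406.0 [[-0.0513  0.1497]]
[[ -9. 177.]
 [ 70. 178.]
 [186. 179.]]
```

Roller c's bands give y = 0.150 m in board coordinates along its length, so it is parallel. Lowering the chock behind it.

Call:
play_rows(
  targets=[
    {"claw":1,"linear":[0.3,-0.5,-0.28],"rotation":[0.007,0.003,-0.007]},
    {"claw":1,"linear":[0.7,-0.06,0],"rotation":[0,0,0]},
    {"claw":1,"linear":[0.7,0,0],"rotation":[0,0,0]},
    {"claw":1,"linear":[0.7,0,0],"rotation":[0,0,0]},
    {"claw":1,"linear":[0.3,0,0],"rotation":[0,0,0]},
    {"claw":1,"linear":[0,0,0],"rotation":[0,0,0]},
  ],
)

```text
time: 18.43
position: [0.5906, 0.2988, 0.0791]
tool_rot: [-1.041, 1.317, 1.026]
ft_force: [-0.2, 0.0, -1.1]
grip_width: 0.157
```

Run:
```python
from h import *
Rv=lean(-13.05,0)
s=need(Rv,tcp=[*fromb(-.004,.23),.06],Rn=Rv);print(s['ft_force'],tob(s['position']))
```

```text
rot rows@7deg 0.1 total/90: [-0.006 -0.006  0.003]
tcp [0.5883 0.3116 0.06  ] now [0.5906 0.2988 0.0791] shift units [0.76 0.2  0.48]
[-0.21914385  0.00982995 -1.05826965] [[0.0011 0.2181]]
```

Call:
play_rows(
  targets=[
    {"claw":1,"linear":[0,0.2,0.5],"rotation":[-0.006,-0.006,0.003]},
    {"claw":1,"linear":[0.3,0,0.05],"rotation":[0,0,0]},
    {"claw":1,"linear":[0.3,0,0],"rotation":[0,0,0]},
    {"claw":1,"linear":[0,0,0],"rotation":[0,0,0]},
  ],
)

```text
time: 18.77
position: [0.5907, 0.312, 0.0643]
tool_rot: [-1.038, 1.308, 1.037]
ft_force: [0.4, -0.1, -2.8]
grip_width: 0.159
```

Run:
```python
from h import *
Rv=lean(-13.05,0)
s=need(Rv,tcp=[*fromb(-.004,.23),.059],Rn=Rv);print(s['ft_force'],tob(s['position']))
```

```text
rot rows@7deg 0.0 total/90: [-0.002  0.001  0.001]
tcp [0.5883 0.3116 0.059 ] now [0.5907 0.312  0.0643] shift units [ 0.21  0.09 -0.04]
[ 0.37715169 -0.13897111 -2.77631761] [[-0.0018  0.231 ]]
```

Call:
play_rows(
  targets=[
    {"claw":1,"linear":[0.15,0,0],"rotation":[0,0,0]},
    {"claw":1,"linear":[0.06,0,0],"rotation":[0,0,0]},
  ],
)

```text
time: 18.93
position: [0.5912, 0.3126, 0.0595]
tool_rot: [-1.039, 1.306, 1.036]
ft_force: [-0.5, -0.4, -1.5]
grip_width: 0.16
```

Call:
play_rows(
  targets=[
    {"claw":1,"linear":[0.05,0,0],"rotation":[0,0,0]},
  ],
)

```text
time: 19.02
position: [0.5915, 0.3129, 0.0585]
tool_rot: [-1.039, 1.305, 1.036]
ft_force: [2.0, -0.4, 7.4]
grip_width: 0.155
```

Call:
play_rows(
  targets=[
    {"claw":1,"linear":[0,0,-0.12],"rotation":[0,0,0]},
    {"claw":1,"linear":[0,0,-0.12],"rotation":[0,0,0]},
    {"claw":1,"linear":[0,0,-0.12],"rotation":[0,0,0]},
    {"claw":1,"linear":[0,0,-0.12],"rotation":[0,0,0]},
    {"claw":1,"linear":[0,0,-0.12],"rotation":[0,0,0]},
    {"claw":1,"linear":[0,0,-0.12],"rotation":[0,0,0]},
    {"claw":1,"linear":[0,0,-0.12],"rotation":[0,0,0]},
    {"claw":1,"linear":[0,0,-0.12],"rotation":[0,0,0]},
  ],
)

```text
time: 19.68
position: [0.5859, 0.2874, 0.0593]
tool_rot: [-1.039, 1.304, 1.036]
ft_force: [-0.7, -0.1, -0.8]
grip_width: 0.157
```

```bash
cat > chk.py <<'E'
from h import *
Rv=lean(-13.05,0)
s=need(Rv,tcp=[*fromb(-.004,.165),.0585],Rn=Rv);print(s['ft_force'].round(1),tob(s['position']),s['grip_width'])
E
python3 chk.py
```

```text
rot rows@7deg 0.1 total/90: [-0.001  0.002  0.003]
tcp [0.5737 0.2482 0.0585] now [0.5859 0.2874 0.0593] shift units [ 0.03  0.12 -1.64]
[-0.7 -0.1 -0.8] [[-0.0009  0.2059]] 0.15661001051309806
```

Call:
play_rows(
  targets=[
    {"claw":1,"linear":[0.03,0.02,-0.12],"rotation":[-0.001,0.002,0.003]},
    {"claw":1,"linear":[0,0.015,-0.12],"rotation":[0,0,0]},
    {"claw":1,"linear":[0.01,0.015,-0.12],"rotation":[0,0,0]},
    {"claw":1,"linear":[0,0.015,-0.12],"rotation":[0,0,0]},
    {"claw":1,"linear":[0.01,0.015,-0.12],"rotation":[0,0,0]},
    {"claw":1,"linear":[0,0.015,-0.12],"rotation":[0,0,0]},
    {"claw":1,"linear":[0.01,0.015,-0.12],"rotation":[0,0,0]},
  ],
)

```text
time: 20.27
position: [0.5784, 0.2665, 0.0587]
tool_rot: [-1.039, 1.306, 1.04]
ft_force: [0.4, 1.0, 0.8]
grip_width: 0.161
```

```bash
python3 chk.py
python3 - <<'E'
from h import *
cv2.imwrite('pics/w10.png',get_image('wrist'))
E
```

```text
rot rows@7deg 0.0 total/90: [0.    0.001 0.001]
tcp [0.5737 0.2482 0.0585] now [0.5784 0.2665 0.0587] shift units [ 0.01  0.02 -0.75]
[0.4 1.  0.8] [[-0.0035  0.1839]] 0.1606496724144944
```

Call:
play_rows(
  targets=[
    {"claw":1,"linear":[0.01,0.01,-0.1],"rotation":[0,0,0]},
    {"claw":1,"linear":[0,0.01,-0.1],"rotation":[0,0,0]},
    {"claw":1,"linear":[0.01,0.01,-0.1],"rotation":[0,0,0]},
    {"claw":1,"linear":[0,0.01,-0.1],"rotation":[0,0,0]},
  ],
)

```text
time: 20.65
position: [0.5752, 0.2569, 0.0588]
tool_rot: [-1.039, 1.304, 1.04]
ft_force: [1.2, 0.9, -2.1]
grip_width: 0.158
```

Call:
play_rows(
  targets=[
    {"claw":1,"linear":[0.01,0.01,-0.1],"rotation":[0,0,0]},
    {"claw":1,"linear":[0,0.01,-0.1],"rotation":[0,0,0]},
  ],
)

```text
time: 20.82
position: [0.5737, 0.2521, 0.0588]
tool_rot: [-1.039, 1.303, 1.04]
ft_force: [1.4, 1.1, -1.8]
grip_width: 0.156
```

```bash
python3 chk.py
```

```text
rot rows@7deg 0.0 total/90: [0.    0.003 0.002]
tcp [0.5737 0.2482 0.0585] now [0.5737 0.2521 0.0588] shift units [ 0.01 -0.04 -0.15]
[ 1.4  1.1 -1.8] [[-0.0049  0.1688]] 0.1562674384195214
```

Tip is now near 0.124 with no stop force yet. Continuing in small steps.

Call:
play_rows(
  targets=[
    {"claw":1,"linear":[0.01,0,-0.1],"rotation":[0,0,0]},
  ],
)

```text
time: 20.9
position: [0.5732, 0.2501, 0.0588]
tool_rot: [-1.039, 1.301, 1.04]
ft_force: [1.2, 2.4, 0.9]
grip_width: 0.155
```

Call:
play_rows(
  targets=[
    {"claw":1,"linear":[0,0,-0.1],"rotation":[0,0,0]},
  ],
)

```text
time: 20.98
position: [0.5729, 0.2484, 0.0591]
tool_rot: [-1.038, 1.3, 1.04]
ft_force: [2.3, 6.2, -0.8]
grip_width: 0.157
```

Call:
play_rows(
  targets=[
    {"claw":1,"linear":[0.01,0,-0.08],"rotation":[0,0,0]},
  ],
)

```text
time: 21.07
position: [0.5728, 0.2483, 0.0592]
tool_rot: [-1.036, 1.296, 1.042]
ft_force: [1.1, 5.5, -1.0]
grip_width: 0.16
```

Call:
play_rows(
  targets=[
    {"claw":1,"linear":[0.02,0,-0.1],"rotation":[0,0,0]},
  ],
)

```text
time: 21.15
position: [0.5728, 0.2482, 0.0593]
tool_rot: [-1.034, 1.291, 1.043]
ft_force: [1.6, 5.6, 0.5]
grip_width: 0.162
```

```bash
python3 chk.py;python3 - <<'E'
from h import *
im=get_image('scene')
w=get_image('wrist')
cv2.imwrite('pics/f1.png',np.hstack([cv2.resize(im[295:415,295:405],(400,436),interpolation=cv2.INTER_CUBIC),cv2.resize(w[60:320,0:480],(400,217)).repeat(1,0) if False else np.vstack([cv2.resize(w[60:320,0:480],(400,217)),np.zeros((219,400,3),np.uint8)])]))
E
```

```text
rot rows@7deg 0.1 total/90: [0.001 0.01  0.004]
tcp [0.5737 0.2482 0.0585] now [0.5728 0.2482 0.0593] shift units [ 0.03 -0.03  0.01]
[1.6 5.6 0.5] [[-0.0048  0.1647]] 0.16184129585655965
```

View pics/f1.png

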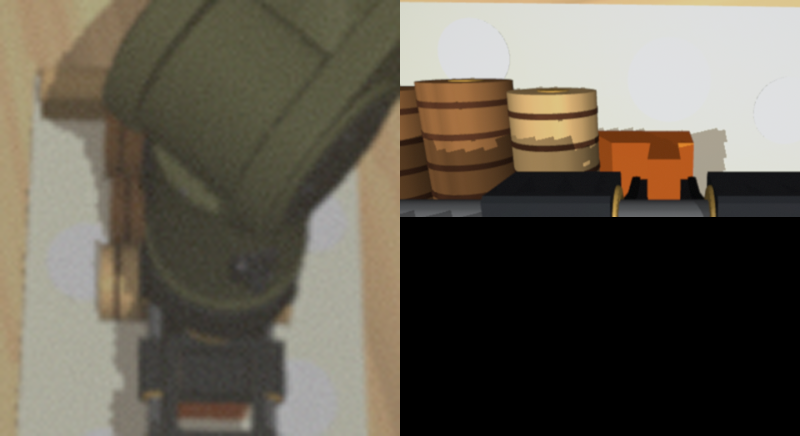

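Left image: the arm hides most of the row. Right image: b, c and the chock look in contact. I'll take out the small pitch, press down and push once more, then release.

Call:
play_rows(
  targets=[
    {"claw":1,"linear":[0.04,0,0],"rotation":[0,0.01,0.003]},
    {"claw":1,"linear":[0.03,0,-0.1],"rotation":[0,0,0]},
  ],
)

```text
time: 21.42
position: [0.573, 0.2487, 0.0587]
tool_rot: [-1.041, 1.301, 1.042]
ft_force: [1.9, 6.9, 4.3]
grip_width: 0.16
```

```bash
python3 chk.py
```

```text
rot rows@7deg 0.1 total/90: [0.002 0.003 0.002]
tcp [0.5737 0.2482 0.0585] now [0.573  0.2487 0.0587] shift units [ 0.01 -0.03 -0.01]
[1.9 6.9 4.3] [[-0.0047  0.1653]] 0.1598063355583196
```

Call:
play_rows(
  targets=[
    {"claw":0.8,"linear":[0,0,-0.03],"rotation":[0,0,0]},
    {"claw":0.75,"linear":[0,0,0],"rotation":[0,0,0]},
    {"claw":0.72,"linear":[0,0,0],"rotation":[0,0,0]},
    {"claw":0.72,"linear":[0,0,0],"rotation":[0,0,0]},
  ],
)

```text
time: 21.75
position: [0.572, 0.2445, 0.058]
tool_rot: [-1.043, 1.307, 1.04]
ft_force: [-0.7, 1.1, 1.2]
grip_width: 0.27
```

Call:
play_rows(
  targets=[
    {"claw":0.72,"linear":[-0.2,0,0],"rotation":[0,0,0]},
    {"claw":0.72,"linear":[-0.4,0,0],"rotation":[0,0,0]},
    {"claw":0.72,"linear":[-0.6,0,0],"rotation":[0,0,0]},
    {"claw":0.72,"linear":[-0.8,0,0],"rotation":[0,0,0]},
    {"claw":0.72,"linear":[-0.8,0.3,0],"rotation":[0,0,0]},
    {"claw":0.72,"linear":[-0.8,0.5,0],"rotation":[0,0,0]},
    {"claw":0.72,"linear":[-0.8,0.8,0],"rotation":[0,0,0]},
    {"claw":0.72,"linear":[0,0.8,0],"rotation":[0,0,0]},
    {"claw":0.72,"linear":[0,0,0],"rotation":[0,0,0]},
  ],
)

```text
time: 22.5
position: [0.5113, 0.2534, 0.1767]
tool_rot: [-1.042, 1.316, 1.035]
ft_force: [0.2, 0.3, -0.8]
grip_width: 0.279
```

```bash
cat > row.py <<'E'
from h import *
s=get_state();print(s['time'],s['position'].round(3),s['ft_force'].round(1))
im=get_image('wrist');C=cam('wrist',s);cv2.imwrite('pics/w12.png',im)
# sample along board y at several x, height .042: classify colours
hsv=cv2.cvtColor(im,cv2.COLOR_BGR2HSV)
for X in(-.045,-.03,-.015,0,.015):
    ys=np.arange(-.02,.2,.004);p=proj(C,[[*fromb(X,y),.042] for y in ys]).astype(int)
    print(X,' '.join('%d:%d/%d/%d'%(y*1000,*hsv[v,u]) for y,(u,v) in zip(ys,p) if 0<=u<640 and 0<=v<262))
m=cv2.inRange(hsv,(3,200,90),(14,255,255))
for c in cv2.findContours(m,0,1)[0]:
    if cv2.contourArea(c)>300: print('orange',cv2.boundingRect(c),cv2.minAreaRect(c))
t=.12
for d in((-.025,0,.02),(.025,0,.02),(-.025,.06,.02),(-.025,.0185,.052),(.025,.0185,.052),(-.025,.038,.082),(-.025,.052,.082),(.025,.038,.082)):
    print(d,proj(C,[[*fromb(-.005+d[0],t+d[1]),d[2]]]).round(0))
E
python3 row.py
```

```text
22.5 [0.511 0.253 0.177] [ 0.2  0.3 -0.8]
-0.045 -20:18/116/141 -16:18/117/139 -12:18/119/146 -8:19/117/63 -4:14/154/104 0:14/155/117 4:14/155/117 8:14/155/110 12:15/156/108 16:14/154/96 20:14/156/95 23:14/155/92 28:14/152/87 32:14/157/73 36:11/153/45 39:14/161/73 44:11/160/59 48:10/156/67 52:10/152/62 55:11/159/61 60:11/153/65 64:11/159/61 67:11/161/54 72:11/162/52 76:12/156/59 80:14/155/69 84:14/152/57 88:18/117/137 92:18/116/149 96:18/117/155 99:18/118/156 104:18/118/156 108:18/117/150 112:18/117/150 116:18/118/143 120:18/118/125 124:17/119/107 128:16/129/69 132:23/37/167 136:20/38/167 140:20/38/168 144:20/38/169 148:33/11/223 152:33/11/223 156:50/3/223 160:110/3/225 164:120/2/224 168:100/3/224 172:110/3/225 176:105/2/224 180:37/10/223 184:33/10/223 188:37/10/223 192:34/9/223 196:34/9/223
-0.03 
-0.015 
0 
0.015 
orange (285, 265, 65, 34) ((317.0, 281.5), (33.0, 64.0), 90.0)
(-0.025, 0, 0.02) [[275. 264.]]
(0.025, 0, 0.02) [[276. 320.]]
(-0.025, 0.06, 0.02) [[349. 264.]]
(-0.025, 0.0185, 0.052) [[295. 277.]]
(0.025, 0.0185, 0.052) [[296. 339.]]
(-0.025, 0.038, 0.082) [[322. 292.]]
(-0.025, 0.052, 0.082) [[343. 292.]]
(0.025, 0.038, 0.082) [[322. 359.]]
```

Call:
play_rows(
  targets=[
    {"claw":0.72,"linear":[-0.9,0.3,0],"rotation":[0,0,0]},
    {"claw":0.72,"linear":[-0.9,0.3,0],"rotation":[0,0,0]},
    {"claw":0.72,"linear":[-0.9,0.3,-0.5],"rotation":[0,0,0]},
    {"claw":0.72,"linear":[-0.5,0.2,-1],"rotation":[0,0,0]},
    {"claw":0.72,"linear":[0,0,-1],"rotation":[0,0,0]},
    {"claw":0.72,"linear":[0,0,-1],"rotation":[0,0,0]},
    {"claw":0.72,"linear":[0,0,-1],"rotation":[0,0,0]},
    {"claw":0.72,"linear":[0,0,-1],"rotation":[0,0,0]},
    {"claw":0.72,"linear":[0,0,-1],"rotation":[0,0,0]},
    {"claw":0.72,"linear":[0,0,-1],"rotation":[0,0,0]},
  ],
)

```text
time: 23.38
position: [0.4449, 0.0685, 0.2658]
tool_rot: [-1.048, 1.312, 1.033]
ft_force: [0.4, 0.4, -0.7]
grip_width: 0.281
```

Call:
play_rows(
  targets=[
    {"claw":0.72,"linear":[0,0,-1],"rotation":[0,0,0]},
    {"claw":0.72,"linear":[0,0,-1],"rotation":[0,0,0]},
    {"claw":0.72,"linear":[0,0,-1],"rotation":[0,0,0]},
    {"claw":0.72,"linear":[0,0,-1],"rotation":[0,0,0]},
    {"claw":0.72,"linear":[0,0,0],"rotation":[0,0,0]},
    {"claw":0.72,"linear":[0,0,0],"rotation":[0,0,0]},
  ],
)

```text
time: 23.88
position: [0.4197, -0.0452, 0.2687]
tool_rot: [-1.039, 1.322, 1.019]
ft_force: [0.9, 0.3, 0.5]
grip_width: 0.279
```

Run:
```python
from h import *
s=get_state();print(s['time'],s['position'].round(3))
old=cv2.imread('pics/top0.png');im=get_image('top');cv2.imwrite('pics/top9.png',im);C=cam('top')
hsv=cv2.cvtColor(im,cv2.COLOR_BGR2HSV)
for X in(-.05,-.03,-.01,.01,.03,.045):
    ys=np.arange(-.02,.21,.005);p=proj(C,[[*fromb(X,y),.042] for y in ys])
    v=[cv2.getRectSubPix(im,(1,1),tuple(map(float,q)))[0,0] for q in p]
    v=[cv2.cvtColor(np.uint8([[x]]),cv2.COLOR_BGR2HSV)[0,0] for x in v]
    print(X,' '.join('%d:%d/%d/%d'%(round(y*1000),*x) for y,x in zip(ys,v)))
# bystanders unmoved?
d=cv2.absdiff(old,im).max(2)
for n,(u,v,r) in dict(bowl=(291,328,12),cone=(303,161,7),green=(424,318,12)).items(): print(n,d[v-r:v+r,u-r:u+r].mean())
sc=get_image('scene');o=cv2.imread('pics/scene0.png');cv2.imwrite('pics/scene9.png',sc);print('jar',cv2.absdiff(sc,o)[230:256,258:280].mean())
C=cam('scene');h=cv2.cvtColor(sc,cv2.COLOR_BGR2HSV)
for X in(-.04,0,.04):
    ys=np.arange(-.01,.2,.005);p=proj(C,[[*fromb(X,y),.05] for y in ys]).round().astype(int)
    print('scene',X,' '.join('%d:%d/%d/%d'%(round(y*1000),*h[q[1],q[0]]) for y,q in zip(ys,p)))
```

```text
23.8833 [ 0.42  -0.045  0.269]
-0.05 -20:17/105/160 -15:18/100/165 -10:17/104/165 -5:17/105/162 0:16/104/125 5:13/108/80 10:12/110/90 15:12/115/100 20:12/118/99 25:12/116/103 30:12/116/97 35:12/117/96 40:13/110/90 45:13/95/75 50:13/111/94 55:13/118/108 60:13/120/117 65:12/118/119 70:14/124/128 75:13/123/122 80:13/121/116 85:14/113/97 90:16/90/88 95:16/94/108 100:16/100/123 105:15/101/129 110:17/101/141 115:16/99/132 120:17/97/142 125:16/101/139 130:16/69/129 135:165/3/170 140:170/5/167 145:0/3/166 150:170/5/168 155:165/3/168 160:0/2/166 165:0/3/167 170:0/5/168 175:165/3/167 180:165/3/168 185:0/3/167 190:170/5/167 195:0/3/168 200:0/3/166 205:165/3/168
-0.03 -20:18/102/160 -15:19/101/166 -10:17/104/165 -5:17/105/160 0:18/93/121 5:15/120/96 10:13/122/113 15:14/128/128 20:14/127/129 25:13/128/133 30:13/124/121 35:13/123/118 40:13/116/103 45:13/99/77 50:14/116/99 55:13/119/114 60:14/122/119 65:14/124/123 70:14/124/128 75:13/126/130 80:13/120/121 85:14/116/101 90:17/89/86 95:16/99/113 100:16/100/125 105:18/100/153 110:17/100/148 115:19/95/158 120:18/100/146 125:17/101/151 130:14/103/114 13
[... 3914 characters left out ...]
13/155/160 165:11/138/133 170:10/126/121 175:12/148/158 180:13/156/157 185:11/136/120 190:15/66/142 195:26/22/165
scene 0.04 -10:17/101/157 -5:19/104/127 0:14/91/90 5:14/109/89 10:14/108/99 15:14/109/101 20:16/126/93 25:15/103/102 30:13/105/107 35:15/112/98 40:15/96/88 45:15/107/93 50:14/110/109 55:14/119/109 60:14/117/118 65:15/119/126 70:15/114/127 75:14/119/116 80:13/108/113 85:14/99/103 90:18/94/100 95:17/92/125 100:17/101/134 105:17/101/139 110:20/90/159 115:20/89/158 120:17/95/155 125:17/91/106 130:15/94/95 135:23/31/130 140:28/23/165 145:26/24/167 150:30/22/164 155:28/25/166 160:28/22/165 165:30/25/164 170:32/22/164 175:30/20/167 180:26/23/165 185:28/23/166 190:30/19/165 195:28/23/165
```

The row is contiguous in both views: boundaries at about 1, 45, 89 and 131 mm (44 mm pitch), constant along x. The bowl check is blocked by the arm, so I'll move clear and recheck.

Call:
play_rows(
  targets=[
    {"claw":0.72,"linear":[0,0,-1],"rotation":[0,0,0]},
    {"claw":0.72,"linear":[0,0,-1],"rotation":[0,0,0]},
    {"claw":0.72,"linear":[0,0,-1],"rotation":[0,0,0]},
    {"claw":0.72,"linear":[0,0,-1],"rotation":[0,0,0]},
    {"claw":0.72,"linear":[0,0,-1],"rotation":[0,0,0]},
    {"claw":0.72,"linear":[0,0,-1],"rotation":[0,0,0]},
    {"claw":0.72,"linear":[0,0,-1],"rotation":[0,0,0]},
    {"claw":0.72,"linear":[0,0,-1],"rotation":[0,0,0]},
    {"claw":0.72,"linear":[0,0,0],"rotation":[0,0,0]},
  ],
)

```text
time: 24.73
position: [0.3783, -0.2364, 0.2717]
tool_rot: [-1.062, 1.312, 1.04]
ft_force: [-0.5, 0.1, -0.1]
grip_width: 0.284
```

Run:
```python
from h import *
s=get_state();print(s['time'],s['position'].round(3))
for n,f,(u,v,r) in(('top','top0',(291,328,28)),('scene','scene0',(410,285,28)),('top','top0',(303,161,14)),('scene','scene0',(268,242,18))):
    o=cv2.imread(f'pics/{f}.png');im=get_image(n);res=[]
    sh=cv2.matchTemplate(im[v-r-15:v+r+15,u-r-15:u+r+15],o[v-r:v+r,u-r:u+r],cv2.TM_CCOEFF_NORMED);_,mx,_,l=cv2.minMaxLoc(sh);print(n,(u,v),'score %.2f'%mx,'shift px',l[0]-15,l[1]-15)
```

```text
24.7333 [ 0.378 -0.236  0.272]
top (291, 328) score 1.00 shift px 0 0
scene (410, 285) score 0.99 shift px 0 0
top (303, 161) score 1.00 shift px 0 0
scene (268, 242) score 0.99 shift px 0 0
```

```bash
python3 -c "
from bench import close_job
print(close_job())"
```

```text
the job is handed in; nothing more can be done
None
```

The texture roller is off the rack and lying on the drying board. The orange chock is behind it, thin edge first, and I handed the job in at 24.7 s with the arm clear. No verdict came back.

I gripped the roller with the tool leaning 30°, lifted it over the front rail, drew it out and carried it to the board. I set it down parallel with the other two and let go, with a gap to the second roller. The chock then pushed the whole row against the stop strip. The wrist read about 6–7 N when the row stopped, and the row was still in place after I let go.

**Last checks, after release:**
- **Row:** the top and scene cameras both show it closed up, with no board visible between the pieces. The edges sit at about 1, 45, 89 and 131 mm, the same along the length of the rollers. That matches three 44 mm rollers.
- **Bystanders:** the jar, bowl and pine cone show no shift in the pictures.

**Not clean or not fully confirmed:**
- **Strip position:** my estimate of the strip's face was about 4 mm off, because roller_a first seemed to overlap it. I judged the snug fit from the stop force and the 44 mm spacing, not from absolute position.
- **Force when setting the roller down:** one small step briefly read about 40 N upward at the wrist. That is well under the 120 N wrist limit, and the contact was through the held roller, not the gripper's body.
- **Flatness of the chock:** I judged this only from the tool height, which was within about 0.2 mm of where it first touched the board, and the small remaining tilt before letting go. My picture views were used up, so I did not look at it again.

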